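# Put the fired beads away in their tin

## Task

Put all the clay beads, those in the cup and the stray ones on the table, away in the steel tin: the lid has no handle, so lever it up with the blade of the palette knife in the slot, not with the fingers, then swing it open and tip the cup out over the tin. Finish with every bead in the tin, the lid fully shut, the emptied cup standing upright on the table and the knife laid down in its place in the middle of the tool case, in line with the other tools; leave the other things on the table alone.

Things in the scene. Friction and masses are not known exactly. Their poses are not given: they have to be found in the camera images.
- tin: fixed grey steel storage tin with a hinged lid, 120 (x) x 180 (y) x 58 mm high without the lid, walls 3 mm, floor 4 mm; origin at the centre of its underside, z up; its front (-x side, the side with the pry slot) looks roughly towards the robot, the hinge runs along the far (+x) top edge
- tin_in (a point): centre of the tin's inner floor (inside 114 x 174 mm, 54 mm deep)
- slot (a point): centre of the mouth of the pry slot in the tin's front wall: a cut-out 70 mm wide (y) and 10 mm high (48 to 58 mm above the table) at the top of the wall's middle, right under the lid; it opens straight into the tin's interior
- lid (a joint): angle of the tin's lid: 0 shut, grows as it opens upward about the far edge, stop at 1.85 rad; the hinge is stiff (0.15 N m of friction) so the lid (0.12 kg) stays at any angle where it is left; lifting it at the front takes about 2 to 3 N
- cover: the lid's sheet: 123 mm from the hinge line to its front edge, 184 mm wide, 3 mm thick, no handle; the middle 60 mm of the front edge carries a thin tab that reaches 11 mm further; origin on the hinge line at the underside; at lid angle 0 its axes are those of the tin (the sheet extends to -x)
- hinge (a point): middle of the hinge line, 58.5 mm above the table, at the tin's far edge (60 mm to +x of its origin)
- knife: loose palette knife, 50 g, lying flat in the tool case: wooden handle 105 x 16 x 16 mm, in line with it a straight flat steel blade 100 x 18 x 2 mm with a round end; origin at the handle's underside, 15 mm behind its front end; x points to the blade's tip, z up; handle spans x -90 to +15 mm, blade x +15 to +115 mm, blade's middle plane 8 mm above the origin
- knife_tip (a point): tip of the blade, 115 mm ahead of the knife's origin, 8 mm above the underside
- case: fixed open flat black tool case, a pad 250 x 250 x 8 mm with other tools held by elastic bands along both its y edges (|y| 65 to 122 mm, up to 20 mm high); the bare middle strip, 130 mm wide (y), running along x, is the knife's place: the knife starts about its centre, blade to the case's +x; origin at the centre of the underside, the pad's top 8 mm above it
- cup: loose small terracotta cup, 75 mm high, outer diameter 58 mm at the foot and 66 mm at the rim, wall 3 mm, floor 5 mm, 0.12 kg, standing upright, 3 to 5 beads in it; origin at the centre of the underside, z up to the mouth
- cup_rim (a point): centre of the cup's mouth, 75 mm above its foot
- bead1: fired clay bead, a square barrel 14.5 x 14.5 x 14 mm with rounded edges, 10 g, with a hole along its axis; origin at the centre of one end face, z along the hole; starts in the cup; may be absent
- bead2: fired clay bead, a square barrel 14.5 x 14.5 x 14 mm with rounded edges, 10 g, with a hole along its axis; origin at the centre of one end face, z along the hole; starts in the cup; may be absent
- bead3: fired clay bead, a square barrel 14.5 x 14.5 x 14 mm with rounded edges, 10 g, with a hole along its axis; origin at the centre of one end face, z along the hole; starts in the cup; may be absent
- bead4: fired clay bead, a square barrel 14.5 x 14.5 x 14 mm with rounded edges, 10 g, with a hole along its axis; origin at the centre of one end face, z along the hole; starts in the cup; may be absent
- bead5: fired clay bead, a square barrel 14.5 x 14.5 x 14 mm with rounded edges, 10 g, with a hole along its axis; origin at the centre of one end face, z along the hole; starts in the cup; may be absent
- bead6: fired clay bead, a square barrel 14.5 x 14.5 x 14 mm with rounded edges, 10 g, with a hole along its axis; origin at the centre of one end face, z along the hole; starts lying on the table on its end face; may be absent
- bead7: fired clay bead, a square barrel 14.5 x 14.5 x 14 mm with rounded edges, 10 g, with a hole along its axis; origin at the centre of one end face, z along the hole; starts lying on the table on its end face; may be absent
- bead8: fired clay bead, a square barrel 14.5 x 14.5 x 14 mm with rounded edges, 10 g, with a hole along its axis; origin at the centre of one end face, z along the hole; starts lying on the table on its end face; may be absent
- bead9: fired clay bead, a square barrel 14.5 x 14.5 x 14 mm with rounded edges, 10 g, with a hole along its axis; origin at the centre of one end face, z along the hole; starts lying on the table on its end face; may be absent
- rib: flat wooden rib (scraper) 102 x 50 x 6 mm with round ends, loose on the table; bystander
- sponge: loose sponge block 75 x 50 x 28 mm; bystander
- pinch_pot: small loose clay bowl, 90 mm across, 45 mm high; bystander
- clay_block: loose block of clay 100 x 70 x 50 mm; bystander
Not all that is in view belongs to the job. There is more than one size of the knife; the one meant has the size given above.

How it is judged:
On the way, in this order (a step that is already met when the one before it is completed fails the run):
1. the lid is levered up with the knife's blade: lid past 0.2 rad, resting on the knife, no finger on it (value of joint lid above 0.2 rad and contact force between knife and cover above 0.2 N and contact force between the fingers and cover below 0.2 N), for 0.2 s.
2. the cup, held in the fingers, is tipped out over the open tin (value of joint lid above 1 rad and angle between cup's own z axis and vertical above 1.4 rad and horizontal distance between cup_rim and tin_in below 0.09 m and height (world z) of cup_rim above 0.06 m and contact force between the fingers and cup above 0.5 N), for 0.2 s.
At the end, for the whole second after the job is handed in: All beads present lie in the tin; lid shut (under 0.04 rad); cup upright on the table (within 0.1 rad), at rest; knife lying on the case, origin within 50 mm of its centre in x and y, in line with its x within 0.35 rad, at rest (x of bead1 in the frame of tin between -0.06 and 0.06 m and y of bead1 in the frame of tin between -0.09 and 0.09 m and z of bead1 in the frame of tin between 0 and 0.056 m and x of bead2 in the frame of tin between -0.06 and 0.06 m and y of bead2 in the frame of tin between -0.09 and 0.09 m and z of bead2 in the frame of tin between 0 and 0.056 m and x of bead3 in the frame of tin between -0.06 and 0.06 m and y of bead3 in the frame of tin between -0.09 and 0.09 m and z of bead3 in the frame of tin between 0 and 0.056 m and x of bead4 in the frame of tin between -0.06 and 0.06 m and y of bead4 in the frame of tin between -0.09 and 0.09 m and z of bead4 in the frame of tin between 0 and 0.056 m and x of bead5 in the frame of tin between -0.06 and 0.06 m and y of bead5 in the frame of tin between -0.09 and 0.09 m and z of bead5 in the frame of tin between 0 and 0.056 m and x of bead6 in the frame of tin between -0.06 and 0.06 m and y of bead6 in the frame of tin between -0.09 and 0.09 m and z of bead6 in the frame of tin between 0 and 0.056 m and x of bead7 in the frame of tin between -0.06 and 0.06 m and y of bead7 in the frame of tin between -0.09 and 0.09 m and z of bead7 in the frame of tin between 0 and 0.056 m and x of bead8 in the frame of tin between -0.06 and 0.06 m and y of bead8 in the frame of tin between -0.09 and 0.09 m and z of bead8 in the frame of tin between 0 and 0.056 m and x of bead9 in the frame of tin between -0.06 and 0.06 m and y of bead9 in the frame of tin between -0.09 and 0.09 m and z of bead9 in the frame of tin between 0 and 0.056 m and value of joint lid below 0.04 rad and angle between cup's own z axis and vertical below 0.1 rad and height (world z) of cup between -0.008 and 0.008 m and linear speed of each of cup, knife below 0.02 m/s and x of knife in the frame of case between -0.05 and 0.05 m and y of knife in the frame of case between -0.05 and 0.05 m and z of knife in the frame of case below 0.027 m and angle between the x axis of knife and the x axis of case, either way round below 0.35 rad); the robot touches nothing.
It fails at once if the rib is disturbed (moved more than 30 mm) (distance of rib from where it was at the start of the episode above 0.03 m).
It fails at once if the sponge is disturbed (moved more than 30 mm) (distance of sponge from where it was at the start of the episode above 0.03 m).
It fails at once if the pinch pot is disturbed (moved more than 30 mm) (distance of pinch_pot from where it was at the start of the episode above 0.03 m).
It fails at once if the clay block is disturbed (moved more than 30 mm) (distance of clay_block from where it was at the start of the episode above 0.03 m).
It fails at once if a bead falls off the table (height (world z) of any of bead1, bead2, bead3, bead4, bead5, bead6, bead7, bead8, bead9 below -0.05 m).
Of bead1, bead2, bead3, bead4, bead5 only 3 to 5 are there at a start; the rules pass over those that are not, and their reading is None.
Of bead6, bead7, bead8, bead9 only 2 to 4 are there at a start; the rules pass over those that are not, and their reading is None.
At some moment in a run one of knife, cup, bead6, bead7, bead8, bead9 may be knocked a few centimetres aside while the robot is not near it.
It also fails if it takes over 210 s, if anything falls off the work surface, if the arm or the gripper's body presses on something with over 40 N, if the wrist force passes 120 N, or if a joint passes its speed limit or range.

## Robot

A 6-joint arm with a two-finger parallel gripper is mounted at the origin on the work surface. World frame = base frame: x ahead of the robot, y to its left, z up, the work surface at z = 0. Lengths are in m, angles in rad, forces in N, time in s.
With the tool pointing down it reaches from about 0.275 to 0.725 m from the base axis. Payload 5.6 kg.
Tool frame: the origin (TCP) lies midway between the tips of the shut fingers; the grasp point (between the pads) lies 19 mm behind it (bot.pinch_z is the distance from the TCP to the grasp point, in m); z points along the fingers, y is the line along which they close (so a half turn about z gives the same grasp; the last joint's range is limited). The gripper opens to 85 mm and grips with 20 to 120 N. Pads are 22 mm wide; open, the fingers measure 114 mm over their backs; the gripper's body (76 mm by 85 mm) begins 54 mm behind the grasp point. The pads swing forward as they close: fully open they stand 13 mm farther back than shut.
Start: joints at [1.615, 0.255, 0.108, 0, -1.424, -0.285], TCP at [0.131, 0.534, 0.231] pointing down, gripper open.
Joint ranges: [-2.95, 2.95], [-1.21, 1.97], [-1.09, 1.5], [-2.87, 1.71], [-2.94, -0.07], [-3.05, 3.05]. Speed limits (rad/s): [2.57, 2.57, 3.14, 3.14, 3.14, 3.14].

## Interface

Orientations are given as [roll, pitch, yaw] about the fixed x, y, z axes, in that order (R = Rz(yaw) Ry(pitch) Rx(roll)).
In Python, from station import bot gives the robot as it stands.
- The arm moves only by the tool play_rows, never from a script. Its argument "motion" is a list of rows, each an object with "turn": the turn, a rotation vector about the tool's x, y, z as a fraction of full scale, a list of three; "translation": the shift along the tool's x, y, z as a fraction of full scale, a list of three; "gripper": the opening, from 0 (shut) to 1 (fully open). A call has 1 to 10 rows; each row shifts and turns the commanded pose from where the row before left it, along the tool's axes as they then stand; what a row does not reach is not made up. Full scale, the value 1, is 0.5 m for a shift and pi rad for a turn. A row lasts 1/12 s, in which the tool goes at most 41.7 mm and 7.16 degrees, less where a joint would pass 70% of its speed; a pose out of reach is approached as far as the arm can. A call with a number of a shift or a turn outside -1 to 1 is refused whole. A call with a gripper value outside its range is refused whole. The fingers move at their own pace and stop on an object; "newtons" is the grip in N (left out, the last holds). Time passes only in rows, so rows that do not move let the fingers close. It gives the time, the measured TCP pose, the force, the opening and the grip force at its end, in the units of the state.
- bot.observe(): the state, without advancing time (a new reading comes with each control period).
- bot.grab_frame(name): name is "scene" or "top" or "wrist"; returns a dict with "frame" (480x640x3 uint8, red, green, blue), "K" (3x3 intrinsics, pixels), "position" and "orientation" of the camera in the world. Camera axes: x right, y up, looking along -z (the intrinsics and any distortion apply to the point x, -y, -z); pixel columns grow to the right and rows downward; lengths in m; the calibration is good to about 2 mm. A picture is of the moment at which its call begins. There is no depth.
- bot.hand_in(): hands the job in; it is judged then, once.
The state is a dict: "clock": time; "qpos": joint angles; "qvel": joint speeds; "tau": joint torques, N m; "eef_pos": TCP position; "ee_rot": TCP orientation; "force": force on the tool from outside, world axes, zero at the start; "moment": the same for the moment, N m; "width": opening from 0.0 (shut) to 1.0 (fully open); "grasp_force": force on a finger pad.
Only numpy, scipy, OpenCV 4.12 (cv2) and the standard library are available. Lean on these libraries where they do the work, as an engineer would, in place of code of your own. Each camera call takes 0.05 s, during which the arm holds its last target. There are 200 camera calls.

## Working session

There is one attempt and no reset: what is moved stays moved. The work goes in short steps, Python scripts to look and compute and a tool call to move; the robot and the scene stay as the last step left them, time stands still between calls to the robot, and variables do not carry over. Pictures are saved under pics/ and viewed, at most 14 in all, crops included, and the job is handed in when it is done.

Besides the shell and the picture viewer there is one more tool, called after "Call:" as name(argument=value, ...), one argument or row to a line, values as JSON. play_rows: Moves the arm, as the interface text tells. Its arguments: {"type":"object","properties":{"motion":{"type":"array"},"newtons":{"type":"number"}},"required":["motion"]}

```bash
ls; mkdir -p pics; cat > h.py <<'E'
import numpy as np, cv2
from station import bot
from scipy.spatial.transform import Rotation as R
def rot(o):
    o=np.array(o,float)
    return o if o.shape==(3,3) else (R.from_euler('xyz',o).as_matrix() if o.size==3 else R.from_quat(o).as_matrix())
def grab(n,save=None):
    f=bot.grab_frame(n)
    if save: cv2.imwrite('pics/'+save,f['frame'][:,:,::-1])
    return f
def ray(f,uv):
    d=np.linalg.inv(f['K'])@np.array([uv[0],uv[1],1.]); d=np.array([d[0],-d[1],-d[2]])
    return np.array(f['position']),rot(f['orientation'])@d
def onz(f,uv,z):
    p,d=ray(f,uv); return p+d*(z-p[2])/d[2]
def proj(f,P):
    c=rot(f['orientation']).T@(np.array(P)-f['position']); q=f['K']@np.array([c[0],-c[1],-c[2]]); return q[:2]/q[2]
E
python3 - <<'E'
from h import *
for n in('scene','top','wrist'):
    f=grab(n,n+'0.png'); print(n,{k:(np.round(v,3).tolist() if k!='frame' else 0) for k,v in f.items()})
print(bot.observe(), bot.pinch_z)
E
```

```text
pics
scene {'frame': 0, 'K': [[560.317, 0.0, 324.57], [0.0, 560.317, 235.212], [0.0, 0.0, 1.0]], 'position': [1.368, -0.014, 0.993], 'orientation': [0.761, -0.002, 1.558]}
top {'frame': 0, 'K': [[447.692, 0.0, 322.89], [0.0, 447.692, 236.513], [0.0, 0.0, 1.0]], 'position': [0.408, -0.004, 1.021], 'orientation': [0.099, -0.017, -1.59]}
wrist {'frame': 0, 'K': [[331.023, 0.0, 317.427], [0.0, 331.023, 236.416], [0.0, 0.0, 1.0]], 'position': [0.205, 0.516, 0.373], 'orientation': [-0.309, -0.003, -1.813]}
{'clock': 0.15, 'qpos': array([ 1.61454723e+00,  2.55596323e-01,  1.07290909e-01, -3.41439384e-04,
       -1.42389595e+00, -2.84561586e-01]), 'qvel': array([ 0.00094914, -0.00066831,  0.00567491,  0.00338298,  0.00169842,
       -0.00037631]), 'tau': array([-1.08756001e-03, -3.86941552e+01,  2.38081008e+01,  5.36667421e+00,
       -4.56694761e-03, -1.99440805e-06]), 'eef_pos': array([0.13105757, 0.53377129, 0.23060895]), 'ee_rot': array([ 3.14014931e+00, -7.03363122e-05, -2.40860847e-01]), 'force': array([-0.80586039, -0.9208825 ,  0.02665937]), 'moment': array([ 0.03064903, -0.04688042,  0.00570101]), 'grasp_force': 0.0, 'width': 1.0012509263400096} 0.0187
```

View pics/top0.png

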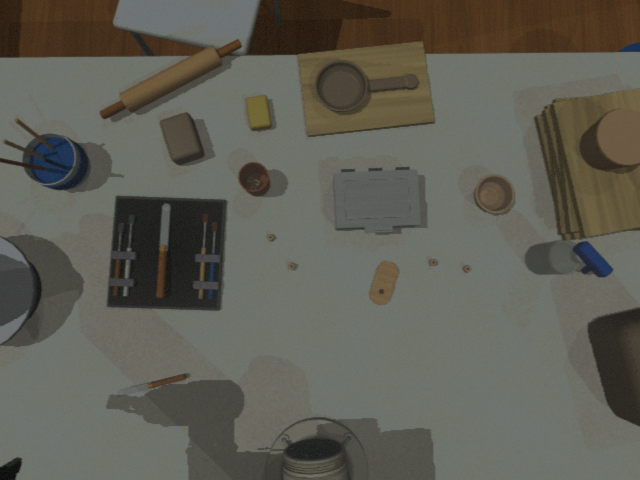

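View pics/scene0.png

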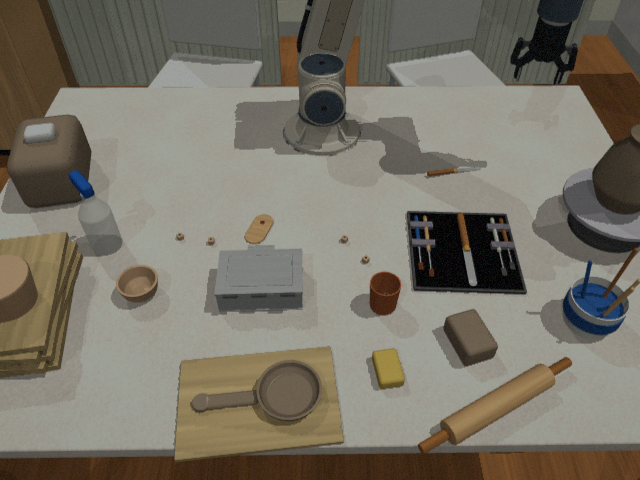

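The top view shows two knife candidates: one in the case at (163,250), and a smaller one on the bare table at (155,383). I pick the case knife by its size and place. Other positions are the cup at (254,179), the tin at (377,200) with its tab at (382,231), and stray beads at (271,237), (292,266), (433,262) and (466,268). The rib is at (384,283) and the pinch pot at (495,195).

```bash
python3 - <<'E'
from h import *
f=grab('top');im=f['frame'];hsv=cv2.cvtColor(im,cv2.COLOR_RGB2HSV)
crop=lambda x0,x1,y0,y1,s:cv2.resize(im[y0:y1,x0:x1,::-1],None,fx=s,fy=s,interpolation=cv2.INTER_CUBIC)
a=crop(100,300,150,310,2); b=crop(300,500,150,310,2)
cv2.imwrite('pics/c1.png',np.hstack([cv2.convertScaleAbs(a,alpha=1.5),cv2.convertScaleAbs(b,alpha=1.5)]))
def comp(mask,x0,x1,y0,y1,amin):
    m=np.zeros_like(mask);m[y0:y1,x0:x1]=mask[y0:y1,x0:x1]
    n,l,s,c=cv2.connectedComponentsWithStats(m)
    return [(s[i],c[i],l==i) for i in range(1,n) if s[i,4]>=amin]
def axis(m):
    p=np.argwhere(m)[:,::-1].astype(float);c=p.mean(0);d=np.linalg.svd(p-c,full_matrices=False)[2][0];t=(p-c)@d;return c+d*t.min(),c+d*t.max()
H,S,V=cv2.split(hsv)
col=((S>90)&((H<20)|(H>172))).astype(np.uint8)
for s,c,m in comp(col,100,300,150,400,30):
    e=axis(m);print('col',s,c.round(1),[onz(f,q,.024)[:2].round(4).tolist() for q in e])
wh=((S<60)&(V>110)).astype(np.uint8)
for s,c,m in comp(wh,150,185,195,300,60):
    e=axis(m);print('blade',s,[onz(f,q,.017)[:2].round(4).tolist() for q in e])
# case
dk=((V<75)).astype(np.uint8)
for s,c,m in comp(cv2.morphologyEx(dk,cv2.MORPH_CLOSE,np.ones((25,25))),95,240,180,320,3000):
    r=cv2.minAreaRect(cv2.findContours(m.astype(np.uint8),0,2)[0][0]);print('case',r,onz(f,r[0],.008).round(4),[onz(f,q,.008)[:2].round(3).tolist() for q in cv2.boxPoints(r)])
for u,v in[(271,237),(292,266),(433,262),(466,268)]:
    mm=((S>45)&(H<25)).astype(np.uint8)
    for s,c,m in comp(mm,u-10,u+11,v-10,v+11,8): print('bead',s,onz(f,c,.013).round(4))
for u,v in [(335,171),(417,167),(419,229),(336,233)]: print('tin',onz(f,(u,v),.0615).round(4))
print('cup rim',onz(f,(252,179),.075).round(4))
E
```

```text
col [238 162  31  31 277] [256.6 176.9] [[0.6735, 0.151], [0.6228, 0.1032]]
col [203 214   5   9  38] [204.9 217.6] [[0.562, 0.2385], [0.5432, 0.2405]]
col [212 222   5   9  38] [213.9 226. ] [[0.5433, 0.2187], [0.525, 0.2199]]
col [156 246  12  52 389] [161.2 273.2] [[0.4917, 0.3311], [0.3788, 0.3379]]
col [115 259   6  19  88] [117.2 268.3] [[0.4645, 0.4304], [0.4245, 0.432]]
col [200 262   5  19  77] [201.8 271. ] [[0.4544, 0.2444], [0.4145, 0.2466]]
col [113 286   6  10  40] [115.2 290.7] [[0.4048, 0.4334], [0.385, 0.4354]]
col [199 289   4  10  33] [200.4 293.2] [[0.395, 0.2477], [0.3753, 0.2488]]
col [148 375  37  13 162] [167.  380.6] [[0.2087, 0.2815], [0.1901, 0.3597]]
case ((166.47291564941406, 252.79452514648438), (115.72824096679688, 111.5829086303711), 1.9525090456008911) [0.4772 0.3291 0.008 ] [[0.36, 0.459], [0.611, 0.458], [0.598, 0.195], [0.346, 0.203]]
bead [267 234   8   7  40] [0.5083 0.0949 0.013 ]
bead [288 263   8   7  39] [0.4424 0.0484 0.013 ]
bead [429 259   8   7  39] [ 0.4445 -0.2707  0.013 ]
bead [463 265   8   8  40] [ 0.4292 -0.347   0.013 ]
tin [ 0.6463 -0.0522  0.0615]
tin [ 0.6526 -0.2326  0.0615]
tin [ 0.5155 -0.2315  0.0615]
tin [ 0.5099 -0.0514  0.0615]
cup rim [0.628 0.127 0.075]
```

View pics/c1.png

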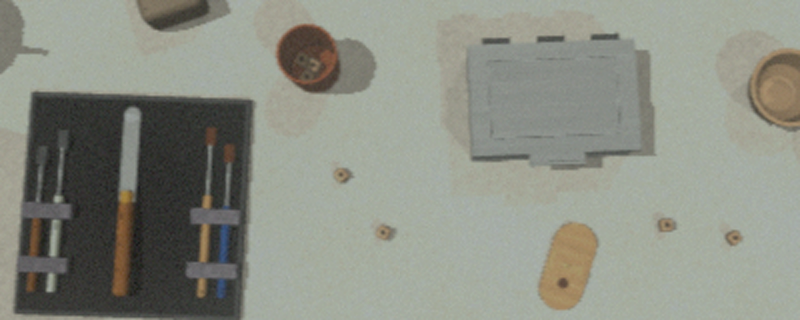

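The crop confirms the case knife: tail at (160.5,297), ferrule at (163,247), tip at (166,204). The lid corners are about (334,173), (416.5,170), (420,225) and (335.5,229), with the tab edge near v=232.

```bash
python3 - <<'E'
from h import *
f=grab('top');g=grab('scene')
P=lambda u,v,z:onz(f,(u,v),z)[:2].round(4)
t,p=P(160.5,297.5,.016),P(166,203.5,.017);print('knife',t,p,np.linalg.norm(p-t),np.arctan2(*(p-t)[::-1]),'ferr',P(163,248,.02))
c=[P(u,v,.008) for u,v in[(117,196.5),(226,199.5),(221,309),(107.5,305.5)]];print('case',c,np.mean(c,0),[np.linalg.norm(c[i]-c[i-1]) for i in range(4)])
c=[P(u,v,.0615) for u,v in[(334,173),(416.5,170),(420,225),(335.5,229)]];print('lid',c,np.mean(c,0),[np.linalg.norm(c[i]-c[i-1]) for i in range(4)])
print('tab',P(365,232.5,.06),P(393,231.5,.06))
im=g['frame'][:,:,::-1]
cv2.imwrite('pics/s1.png',cv2.resize(im[200:320,170:440],None,fx=2.9,fy=2.9,interpolation=cv2.INTER_CUBIC)[:, :800])
# predicted in scene view
def mk(P): return proj(g,P).round(1)
print('scene pred: tip',mk([*p,.016]),'tail',mk([*t,.016]),'beads',[mk([x,y,.013]) for x,y in[(.5083,.0949),(.4424,.0484),(.4445,-.2707),(.4292,-.347)]])
print('lid',[mk([*q,.0615]) for q in c],'cup',mk([.628,.127,.075]))
E
```

```text
knife [0.3778 0.3381] [0.5881 0.3289] 0.21050114013943005 -0.043719152333982776 ferr [0.4872 0.333 ]
case [array([0.6076, 0.443 ]), array([0.5968, 0.1957]), array([0.3495, 0.2063]), array([0.3622, 0.4575])] [0.479025 0.325625] [np.float64(0.2458280089818896), np.float64(0.24753571459488427), np.float64(0.24752706922678175), np.float64(0.25152083412711557)]
lid [array([ 0.6418, -0.0499]), array([ 0.6459, -0.2312]), array([ 0.5242, -0.234 ]), array([ 0.5186, -0.0505])] [ 0.582625 -0.1414  ] [np.float64(0.12320146103029794), np.float64(0.1813463536992128), np.float64(0.12173220609189668), np.float64(0.18358542970508307)]
tab [ 0.51   -0.1143] [ 0.5112 -0.1751]
scene pred: tip [472.8 282.8] tail [459.9 216.6] beads [array([365.5, 257.7]), array([344.5, 237.2]), array([211.5, 238.9]), array([180.6, 234.6])]
lid [array([301.8, 290.8]), array([214.9, 293.2]), array([220.3, 249.9]), array([302.4, 247.4])] cup [386.1 280.9]
```

View pics/s1.png

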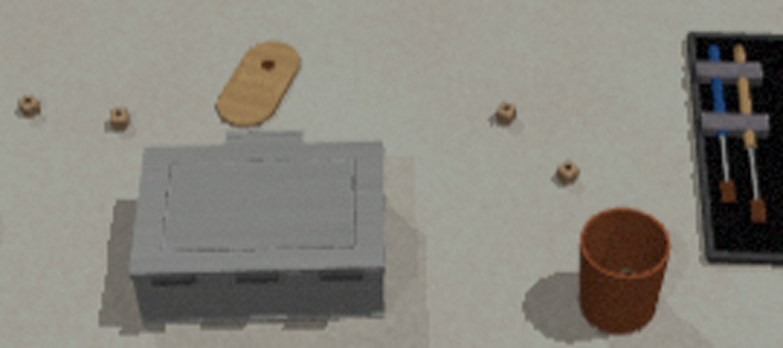

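The scene view agrees with the top view to 1–2 px: lid corners near (220,251), (302,249), (302,291) and (216,294), stray beads at (180,236), (211,241), (344,239) and (366,259). Next I move above the knife handle.

Call:
play_rows(
  motion=[
    {"turn": [0,0,-0.0314],"translation": [0,0,0],"gripper": 0.45},
    {"turn": [0,0,-0.0314],"translation": [0,0,0],"gripper": 0.45},
  ],
)

```text
clock: 0.47
eef_pos: [0.1311, 0.5341, 0.2312]
ee_rot: [3.141, 0.0, -0.039]
force: [0.7, -0.1, 0.5]
width: 0.747
grasp_force: 0.0
```

Call:
play_rows(
  motion=[
    {"turn": [0,0,0],"translation": [0.0666,0.0369,0],"gripper": 0.45},
    {"turn": [0,0,0],"translation": [0.0666,0.0369,0],"gripper": 0.45},
    {"turn": [0,0,0],"translation": [0.0666,0.0369,0],"gripper": 0.45},
    {"turn": [0,0,0],"translation": [0.0666,0.0369,0],"gripper": 0.45},
    {"turn": [0,0,0],"translation": [0.0666,0.0369,0],"gripper": 0.45},
    {"turn": [0,0,0],"translation": [0.0666,0.0369,0],"gripper": 0.45},
    {"turn": [0,0,0],"translation": [0.0666,0.0369,0],"gripper": 0.45},
    {"turn": [0,0,0],"translation": [0.0666,0.0369,0],"gripper": 0.45},
    {"turn": [0,0,0],"translation": [0.0666,0.0369,0],"gripper": 0.45},
    {"turn": [0,0,0],"translation": [0.0666,0.0369,0],"gripper": 0.45},
  ],
)

```text
clock: 1.3
eef_pos: [0.4572, 0.334, 0.2314]
ee_rot: [-3.141, -0.0, -0.043]
force: [0.1, 0.6, -0.6]
width: 0.453
grasp_force: 0.0
```

```bash
cat >> h.py <<'E'
def plan(pos,yaw=None,Rt=None):
    "turn first (tool frame, fraction), then shift in new tool axes (fraction)"
    s=bot.observe(); Rc=rot(s['ee_rot'])
    if Rt is None: Rt=R.from_euler('xyz',[np.pi,0,yaw]).as_matrix() if yaw is not None else Rc
    w=R.from_matrix(Rc.T@Rt).as_rotvec(); t=Rt.T@(np.array(pos)-s['eef_pos'])
    print('turn',(w/np.pi).round(4),'rows',np.linalg.norm(w)/.125,'| trans',(t/.5).round(4),'rows',(np.linalg.norm(t)/.0417).round(1),'at',s['eef_pos'].round(4),'clk',s['clock'])
E
python3 - <<'E'
from h import *
f=grab('wrist','w1.png');H,S,V=cv2.split(cv2.cvtColor(f['frame'],cv2.COLOR_RGB2HSV))
m=((S>110)&((H<20)|(H>172))&(V>40)).astype(np.uint8)
n,l,s,c=cv2.connectedComponentsWithStats(m)
for i in np.argsort(-s[1:,4])[:4]+1:
    p=np.argwhere(l==i)[:,::-1].astype(float);cc=p.mean(0);d=np.linalg.svd(p-cc,full_matrices=False)[2][0];t=(p-cc)@d
    a,b=[onz(f,cc+d*x,.02)[:2] for x in(t.min(),t.max())]; print(s[i],a.round(4),b.round(4),np.linalg.norm(a-b).round(4),np.arctan2(*(b-a)[::-1]).round(4))
E
```

```text
[ 495    0  120   46 3845] [0.6206 0.1615] [0.6295 0.0525] 0.1094 -1.4896
[ 307  172   19  104 1580] [0.4925 0.3348] [0.3737 0.3386] 0.1188 3.1091
[303 381  60  18 514] [0.2144 0.2865] [0.1998 0.3654] 0.0803 1.7527
[221 202  13  36 364] [0.4649 0.4337] [0.4247 0.4362] 0.0403 3.0797
```

View pics/w1.png

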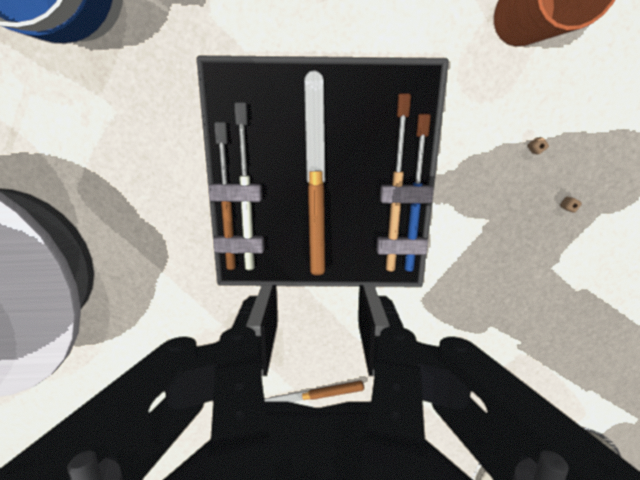

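The wrist view shows the knife handle from (317,180) to (318,273), between the two tool bands and clear of them. I descend, grip and lift.

Call:
play_rows(
  motion=[
    {"turn": [0,0,0],"translation": [-0.003,-0.004,0.06],"gripper": 0.45},
    {"turn": [0,0,0],"translation": [0,0,0.08],"gripper": 0.45},
    {"turn": [0,0,0],"translation": [0,0,0.08],"gripper": 0.45},
    {"turn": [0,0,0],"translation": [0,0,0.08],"gripper": 0.45},
    {"turn": [0,0,0],"translation": [0,0,0.08],"gripper": 0.45},
    {"turn": [0,0,0],"translation": [0,0,0.04],"gripper": 0.45},
    {"turn": [0,0,0],"translation": [0,0,0.02],"gripper": 0.45},
    {"turn": [0,0,0],"translation": [0,0,0],"gripper": 0.45},
  ],
  newtons=100,
)

```text
clock: 2.02
eef_pos: [0.4537, 0.3365, 0.0095]
ee_rot: [3.139, 0.002, -0.043]
force: [0.8, 0.1, 0.5]
width: 0.45
grasp_force: 0.0
```

Call:
play_rows(
  motion=[
    {"turn": [0,0,0],"translation": [0,0,0.003],"gripper": 0.3},
    {"turn": [0,0,0],"translation": [0,0,0],"gripper": 0},
    {"turn": [0,0,0],"translation": [0,0,0],"gripper": 0},
    {"turn": [0,0,0],"translation": [0,0,0],"gripper": 0},
    {"turn": [0,0,0],"translation": [0,0,0],"gripper": 0},
    {"turn": [0,0,0],"translation": [0,0,0],"gripper": 0},
    {"turn": [0,0,0],"translation": [0,0,0],"gripper": 0},
  ],
  newtons=100,
)

```text
clock: 2.6
eef_pos: [0.4553, 0.3385, 0.0115]
ee_rot: [-3.139, -0.002, -0.043]
force: [-1.1, -0.2, 5.7]
width: 0.158
grasp_force: 100.8
```

Call:
play_rows(
  motion=[
    {"turn": [0,0,0],"translation": [0,0,-0.03],"gripper": 0},
    {"turn": [0,0,0],"translation": [0,0,-0.06],"gripper": 0},
    {"turn": [0,0,0],"translation": [0,0,-0.08],"gripper": 0},
    {"turn": [0,0,0],"translation": [0,0,-0.08],"gripper": 0},
    {"turn": [0,0,-0.022],"translation": [0,0,0],"gripper": 0},
    {"turn": [0,0,0],"translation": [0,0,0],"gripper": 0},
  ],
)

```text
clock: 3.1
eef_pos: [0.4553, 0.3385, 0.1379]
ee_rot: [-3.137, -0.004, 0.028]
force: [-1.3, -0.0, -1.3]
width: 0.158
grasp_force: 100.0
```

```bash
python3 - <<'E'
from h import *
f=grab('scene');w=grab('wrist')
cv2.imwrite('pics/k1.png',np.hstack([cv2.resize(f['frame'][120:300,360:540,::-1],(400,400)),cv2.resize(w['frame'][100:400,160:460,::-1],(400,400))]))
plan([.39,-.15,.15],.027)
E
```

```text
turn [ 0.0001  0.0005 -0.0011] rows 0.029621341465508766 | trans [-0.1537  0.9701 -0.0316] rows 11.8 at [0.4537 0.337  0.1342] clk 3.2
```

View pics/k1.png

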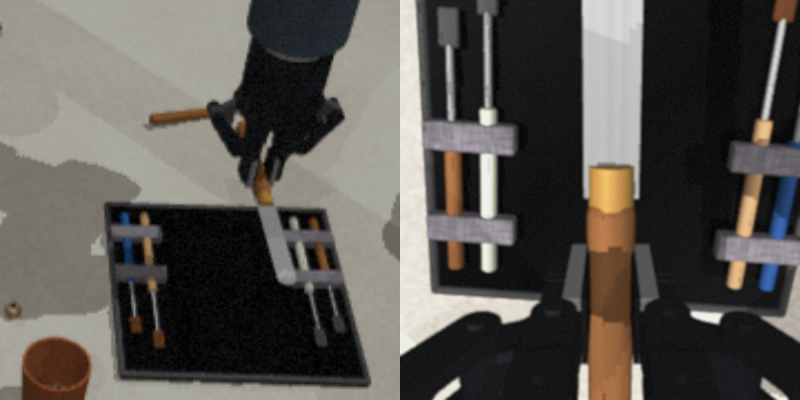

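The knife is held straight and level: its tip is at about (488,245) in the scene view, with the blade straight ahead in the wrist view. I triangulate the tip before inserting it.

```bash
python3 - <<'E'
from h import *
f=grab('scene');w=grab('wrist')
s=bot.observe();Rc=rot(s['ee_rot']);print(s['eef_pos'].round(4))
H,S,V=cv2.split(cv2.cvtColor(w['frame'],cv2.COLOR_RGB2HSV))
m=((S<60)&(V>120)).astype(np.uint8);m[:, :280]=0;m[:,370:]=0
# tip = top of white comp directly above ferrule
n,l,st,c=cv2.connectedComponentsWithStats(m)
k=l[190,320]; ys,xs=np.where(l==k); print(k,st[k]); v=ys.min();u=xs[ys<v+3].mean()
H,S,V=cv2.split(cv2.cvtColor(f['frame'],cv2.COLOR_RGB2HSV))
m=((S<60)&(V>100)).astype(np.uint8);n,l,st,c=cv2.connectedComponentsWithStats(m); k=l[238,486];print(st[k]);ys,xs=np.where(l==k);v2=ys.max();u2=xs[ys>v2-2].mean()
print((u,v),(u2,v2))
p,d=ray(w,(u,v));q,e=ray(f,(u2,v2));d/=np.linalg.norm(d);e/=np.linalg.norm(e)
A=np.stack([d,-e],1);ab=np.linalg.lstsq(A,q-p,rcond=None)[0];a=p+d*ab[0];b=q+e*ab[1];print(a,b,Rc.T@((a+b)/2-s['eef_pos']))
for t in[[.13,0,-.0045]]: P=s['eef_pos']+Rc@np.array(t);print('pred',P,proj(w,P),proj(f,P))
E
```

```text
[0.4536 0.3366 0.1333]
1 [  280     0    90   249 11353]
[     0     49    640    404 163579]
(np.float64(324.5), np.int64(0)) (np.float64(42.15714285714286), np.int64(452))
[0.58740391 0.33693952 0.09797352] [ 1.06022451 -0.38112317  0.25876475] [ 0.36141027  0.36760227 -0.04519631]
pred [0.58354354 0.33975551 0.13744433] [318.69749423 -29.50846438] [488.88997075 244.35103843]
```

Call:
play_rows(
  motion=[
    {"turn": [0,0,0],"translation": [-0.0178,0.06,0],"gripper": 0},
    {"turn": [0,0,0],"translation": [-0.0178,0.08,0],"gripper": 0},
    {"turn": [0,0,0],"translation": [-0.0178,0.08,0],"gripper": 0},
    {"turn": [0,0,0],"translation": [-0.0178,0.08,0],"gripper": 0},
    {"turn": [0,0,0],"translation": [-0.0178,0.08,0],"gripper": 0},
    {"turn": [0,0,0],"translation": [-0.0178,0.08,0],"gripper": 0},
    {"turn": [0,0,0],"translation": [-0.0178,0.08,0],"gripper": 0},
    {"turn": [0,0,0],"translation": [-0.0178,0.08,0],"gripper": 0},
    {"turn": [0,0,0],"translation": [-0.0178,0.08,0],"gripper": 0},
    {"turn": [0,0,0],"translation": [-0.0178,0.08,0],"gripper": 0},
  ],
)

```text
clock: 4.13
eef_pos: [0.3738, -0.0566, 0.134]
ee_rot: [3.141, 0.002, 0.025]
force: [2.4, -0.1, -0.4]
width: 0.155
grasp_force: 100.0
```

Call:
play_rows(
  motion=[
    {"turn": [0,0,0],"translation": [-0.0178,0.08,0],"gripper": 0},
    {"turn": [0,0,0],"translation": [-0.0178,0.08,0],"gripper": 0},
    {"turn": [0,0,0],"translation": [0,0.02,0],"gripper": 0},
    {"turn": [0,0,0],"translation": [0,0,0],"gripper": 0},
    {"turn": [0,0,0],"translation": [0,0,0],"gripper": 0},
  ],
)

```text
clock: 4.55
eef_pos: [0.3591, -0.1457, 0.1339]
ee_rot: [-3.141, 0.002, 0.022]
force: [-0.0, 0.6, -0.5]
width: 0.153
grasp_force: 100.0
```

```bash
python3 - <<'E'
from h import *
plan([.36,-.1474,.0485],.027)
f=grab('scene','s2.png');w=grab('wrist','w2.png')
# predicted tip & slot in wrist
s=bot.observe();P=s['eef_pos']+rot(s['ee_rot'])@np.array([.13,0,-.0045]);print(P,proj(w,P),proj(f,P),proj(w,[.524,-.143,.058]))
im=w['frame'][:,:,::-1].copy()
cv2.imwrite('pics/w2.png',im)
E
```

```text
turn [-0.0001  0.0007 -0.0014] rows 0.040433311995470476 | trans [0.0018 0.0035 0.1708] rows 2.0 at [ 0.3591 -0.1457  0.1339] clk 4.55
[ 0.48964625 -0.14126571  0.1385865 ] [317.06162661 -31.0837095 ] [260.03608124 214.12838297] [321.74807323 -37.9567618 ]
```

View pics/w2.png

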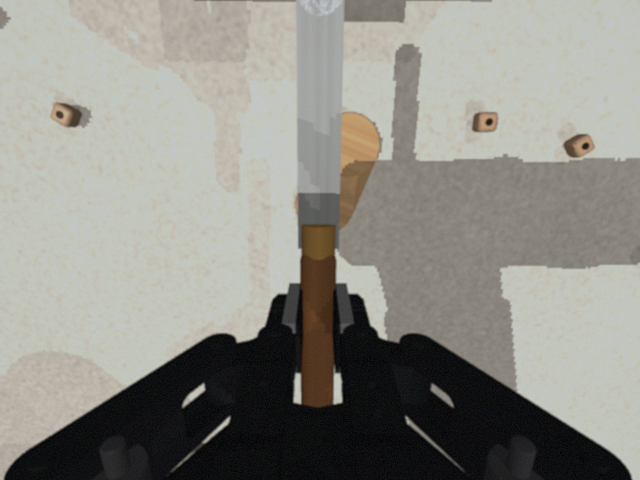

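The wrist view shows the blade straight ahead with the rib below it, and beads at (66,114), (485,121) and (580,146). I lower to slot height and check in the scene view.

Call:
play_rows(
  motion=[
    {"turn": [0,0,-0.0014],"translation": [0.0018,0.0035,0.06],"gripper": 0},
    {"turn": [0,0,0],"translation": [0,0,0.07],"gripper": 0},
    {"turn": [0,0,0],"translation": [0,0,0.04],"gripper": 0},
    {"turn": [0,0,0],"translation": [0,0,0],"gripper": 0},
  ],
  newtons=120,
)

```text
clock: 4.98
eef_pos: [0.3575, -0.1455, 0.0461]
ee_rot: [-3.14, 0.009, 0.031]
force: [-0.9, -0.2, -0.8]
width: 0.148
grasp_force: 122.1
```

```bash
python3 - <<'E'
from h import *
f=grab('scene');s=bot.observe();P=s['eef_pos']+rot(s['ee_rot'])@np.array([.13,0,-.0045]);print(s['eef_pos'],P,proj(f,P))
a=cv2.resize(f['frame'][170:310,190:330,::-1],(560,560),interpolation=cv2.INTER_CUBIC);cv2.imwrite('pics/k2.png',a)
E
```

```text
[ 0.35937156 -0.14598185  0.04844268] [ 0.48932663 -0.14183087  0.0522767 ] [262.84345979 241.00118384]
```

View pics/k2.png

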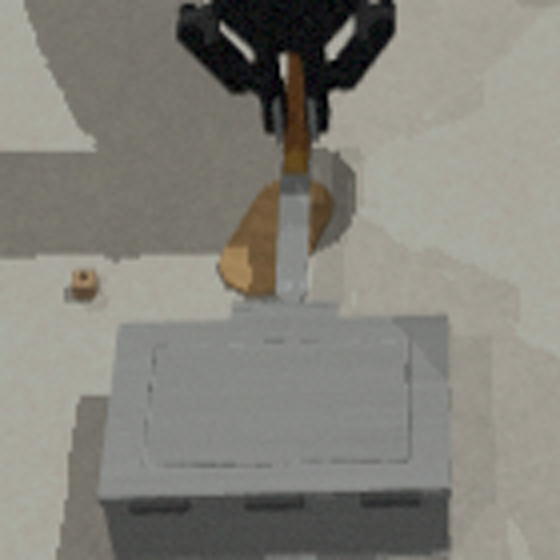

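The blade end meets the tab edge at about (263,245), lower than the predicted 241, so the tip may droop. I back off and triangulate it.

Call:
play_rows(
  motion=[
    {"turn": [0,0,0],"translation": [-0.05,0,-0.03],"gripper": 0},
    {"turn": [0,0,0],"translation": [-0.05,0,0],"gripper": 0},
    {"turn": [0,0,0],"translation": [0,0,0],"gripper": 0},
  ],
)

```text
clock: 5.28
eef_pos: [0.3086, -0.1478, 0.0662]
ee_rot: [-3.141, -0.001, 0.031]
force: [-1.1, -0.9, -0.7]
width: 0.147
grasp_force: 122.1
```

```bash
python3 - <<'E'
from h import *
f=grab('scene');t=grab('top');s=bot.observe()
for d in([.13,0,-.0045],[.015,0,-.0045]):
    P=s['eef_pos']+rot(s['ee_rot'])@np.array(d);print(s['eef_pos'].round(4),P.round(4),proj(f,P),proj(t,P))
u,v=map(int,proj(f,P));u2,v2=map(int,proj(t,P))
P=s['eef_pos']+rot(s['ee_rot'])@np.array([.13,0,-.0045])
a,b=proj(f,P).astype(int),proj(t,P).astype(int);print(a,b)
c=lambda im,q:cv2.resize(im['frame'][q[1]-45:q[1]+35,q[0]-40:q[0]+40,::-1],(400,400),interpolation=cv2.INTER_CUBIC)
cv2.imwrite('pics/k3.png',np.hstack([c(f,a),c(t,b)]))
E
```

```text
[ 0.312  -0.1482  0.0665] [ 0.4419 -0.1441  0.0716] [262.51472373 220.47014796] [380.49617856 263.55062705]
[ 0.312  -0.1482  0.0665] [ 0.327  -0.1477  0.0711] [264.00388401 187.75039803] [383.90576752 318.30786402]
[262 220] [380 263]
```

View pics/k3.png

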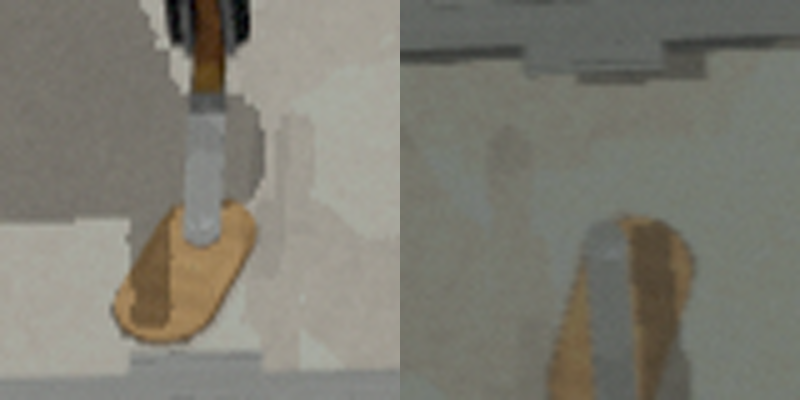

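In the scene crop the tip is at (262.4,224.6), and in the top view at (381.4,262).

```bash
cat >> h.py <<'E'
def tri(f,a,g,b):
    p,d=ray(f,a);q,e=ray(g,b);d/=np.linalg.norm(d);e/=np.linalg.norm(e)
    ab=np.linalg.lstsq(np.stack([d,-e],1),q-p,rcond=None)[0];A=p+d*ab[0];B=q+e*ab[1];return (A+B)/2,np.linalg.norm(A-B)
E
python3 - <<'E'
from h import *
f=grab('scene');t=grab('top');s=bot.observe()
P,e=tri(f,(262.4,224.6),t,(381.4,262));print(P,e,rot(s['ee_rot']).T@(P-s['eef_pos']))
# front end of blade (handle front) for pitch: scene crop (207,105)->
print(onz(f,(263.4,195),.07), tri(f,(262,231-.0),t,(381.4,262))[0])
# tin tab front edge check: scene v at tab (240,352)/5 ; top (600-400,75)/5
print('tab',tri(f,(222+200/5,175+352/5),t,(340+200/5,218+75/5)))
E
```

```text
[ 0.44557814 -0.14620992  0.06178637] 0.002674560925187412 [0.13299053 0.00211092 0.00464605]
[ 0.35231898 -0.14769145  0.07      ] [ 0.44638434 -0.14899208  0.04118446]
tab (array([ 0.50852826, -0.14449989,  0.05865879]), np.float64(0.00491798689498963))
```

The tip sits about 9 mm low, so the knife droops about 4° in the grip. I pitch the tool up to level it and take the moves from a plan.

Call:
play_rows(
  motion=[
    {"turn": [0,0.0255,0],"translation": [0,0,0],"gripper": 0},
    {"turn": [0,0,0],"translation": [0,0,0],"gripper": 0},
  ],
)

```text
clock: 5.65
eef_pos: [0.3102, -0.148, 0.0647]
ee_rot: [-3.141, -0.083, 0.03]
force: [-0.7, 0.4, -0.9]
width: 0.147
grasp_force: 122.1
```

```bash
python3 - <<'E'
from h import *
s=bot.observe();o=np.array([.133,.002,.0046])
for tip in([.493,-.1435,.053],[.547,-.142,.053],[.547,-.142,.10],[.547,-.142,.115]):
    plan(np.array(tip)-rot(s['ee_rot'])@o)
print(s['ee_rot'])
E
```

```text
turn [0. 0. 0.] rows 0.0 | trans [ 0.0966 -0.0022  0.0443] rows 1.3 at [ 0.3102 -0.148   0.0647] clk 5.65
turn [0. 0. 0.] rows 0.0 | trans [ 0.2043 -0.002   0.0533] rows 2.5 at [ 0.3102 -0.148   0.0647] clk 5.65
turn [0. 0. 0.] rows 0.0 | trans [ 0.212  -0.0021 -0.0404] rows 2.6 at [ 0.3102 -0.148   0.0647] clk 5.65
turn [0. 0. 0.] rows 0.0 | trans [ 0.2145 -0.0021 -0.0703] rows 2.7 at [ 0.3102 -0.148   0.0647] clk 5.65
[-3.14079981 -0.08273049  0.02962006]
```

Call:
play_rows(
  motion=[
    {"turn": [0,0,0],"translation": [0.05,-0.002,0.022],"gripper": 0},
    {"turn": [0,0,0],"translation": [0.0466,0,0.0223],"gripper": 0},
    {"turn": [0,0,0],"translation": [0,0,0],"gripper": 0},
    {"turn": [0,0,0],"translation": [0.027,0,0.0022],"gripper": 0},
    {"turn": [0,0,0],"translation": [0.027,0,0.0022],"gripper": 0},
    {"turn": [0,0,0],"translation": [0.027,0,0.0023],"gripper": 0},
    {"turn": [0,0,0],"translation": [0.027,0,0.0023],"gripper": 0},
    {"turn": [0,0,0],"translation": [0,0,0],"gripper": 0},
  ],
)

```text
clock: 6.32
eef_pos: [0.4181, -0.1443, 0.0468]
ee_rot: [3.141, -0.081, 0.031]
force: [-0.6, 0.3, -0.1]
width: 0.148
grasp_force: 122.1
```

```bash
python3 - <<'E'
from h import *
f=grab('scene');s=bot.observe();print(s['eef_pos'],s['force'],s['eef_pos']+rot(s['ee_rot'])@np.array([.133,.002,.0046]))
cv2.imwrite('pics/k4.png',cv2.resize(f['frame'][170:310,190:330,::-1],(420,420),interpolation=cv2.INTER_CUBIC))
E
```

```text
[ 0.41642144 -0.14419144  0.04644181] [-0.13173477 -0.5213303  -0.53060801] [ 0.54936359 -0.14211612  0.05246151]
```

View pics/k4.png

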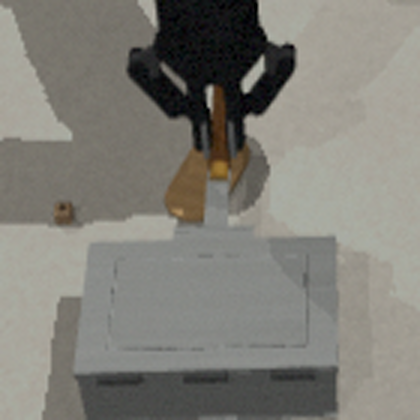

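The blade is under the tab and in the slot with no contact force. I lift the lid and hold.

Call:
play_rows(
  motion=[
    {"turn": [0,0,0],"translation": [0.0017,0,-0.0206],"gripper": 0},
    {"turn": [0,0,0],"translation": [0.0017,0,-0.0206],"gripper": 0},
    {"turn": [0,0,0],"translation": [0.0017,0,-0.0206],"gripper": 0},
    {"turn": [0,0,0],"translation": [0.0017,0,-0.0206],"gripper": 0},
    {"turn": [0,0,0],"translation": [0.0017,0,-0.0206],"gripper": 0},
    {"turn": [0,0,0],"translation": [0.0017,0,-0.0206],"gripper": 0},
    {"turn": [0,0,0],"translation": [0,0,0],"gripper": 0},
    {"turn": [0,0,0],"translation": [0,0,0],"gripper": 0},
    {"turn": [0,0,0],"translation": [0,0,0],"gripper": 0},
    {"turn": [0,0,0],"translation": [0,0,0],"gripper": 0},
  ],
)

```text
clock: 7.2
eef_pos: [0.4147, -0.1443, 0.1079]
ee_rot: [-3.141, -0.079, 0.03]
force: [0.1, -0.5, -0.6]
width: 0.151
grasp_force: 122.1
```

```bash
python3 - <<'E'
from h import *
f=grab('scene');s=bot.observe();print(s['eef_pos'],s['force'],s['eef_pos']+rot(s['ee_rot'])@np.array([.133,.002,.0046]))
a=cv2.resize(f['frame'][150:310,180:340,::-1],(400,400),interpolation=cv2.INTER_CUBIC);t=grab('top');b=cv2.resize(t['frame'][140:300,290:450,::-1],(400,400),interpolation=cv2.INTER_CUBIC)
cv2.imwrite('pics/k5.png',np.hstack([a,b]))
E
```

```text
[ 0.41474523 -0.14425902  0.10790375] [ 0.32580861 -0.33136822 -0.67245095] [ 0.54769214 -0.14227604  0.11384919]
```

View pics/k5.png

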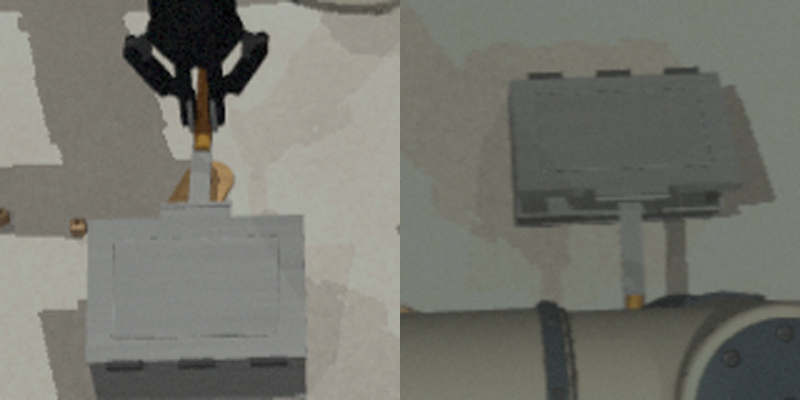

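The scene and top views both show the lid raised on the blade, with the tab lifted near (195,210) in the left crop. I keep swinging it open with the blade.

Call:
play_rows(
  motion=[
    {"turn": [0,0,0],"translation": [0.0177,0,-0.0086],"gripper": 0},
    {"turn": [0,0,0],"translation": [0.0177,0,-0.0086],"gripper": 0},
    {"turn": [0,0,0],"translation": [0.0177,0,-0.0086],"gripper": 0},
    {"turn": [0,0,0],"translation": [0.0177,0,-0.0086],"gripper": 0},
    {"turn": [0,0,0],"translation": [0.0177,0,-0.0086],"gripper": 0},
    {"turn": [0,0,0],"translation": [0.0177,0,-0.0086],"gripper": 0},
    {"turn": [0,0,0],"translation": [0.0177,0,-0.0086],"gripper": 0},
    {"turn": [0,0,0],"translation": [0.0177,0,-0.0086],"gripper": 0},
    {"turn": [0,0,0],"translation": [0.0177,0,-0.0086],"gripper": 0},
    {"turn": [0,0,0],"translation": [0.0177,0,-0.0086],"gripper": 0},
  ],
)

```text
clock: 8.13
eef_pos: [0.4987, -0.1416, 0.1571]
ee_rot: [-3.141, -0.076, 0.03]
force: [-1.6, -0.4, -1.9]
width: 0.144
grasp_force: 121.9
```

```bash
python3 - <<'E'
from h import *
f=grab('scene');s=bot.observe();print(s['eef_pos'],s['force'],s['eef_pos']+rot(s['ee_rot'])@np.array([.133,.002,.0046]))
a=cv2.resize(f['frame'][130:310,170:350,::-1],(400,400),interpolation=cv2.INTER_CUBIC);t=grab('top');b=cv2.resize(t['frame'][120:300,280:460,::-1],(400,400),interpolation=cv2.INTER_CUBIC)
cv2.imwrite('pics/k6.png',np.hstack([a,b]))
for th in(1.,1.2,1.3,1.4,1.5,1.6):
    P=[[.644-.134*np.cos(th),-.142+dy,.0585+.134*np.sin(th)] for dy in(-.03,.03)]
    print(th,[(( proj(f,p)-[170,130])*400/180).round() for p in P],[((proj(t,p)-[280,120])*400/180+[400,0]).round() for p in P])
E
```

```text
[ 0.50076187 -0.14182302  0.15828317] [ 2.23081558 -0.74417631  0.30660665] [ 0.63371166 -0.13979919  0.16414993]
1.0 [array([158., 224.]), array([223., 224.])] [array([667., 165.]), array([598., 166.])]
1.2 [array([154., 234.]), array([221., 233.])] [array([669., 135.]), array([599., 136.])]
1.3 [array([152., 241.]), array([220., 240.])] [array([669., 119.]), array([600., 120.])]
1.4 [array([150., 249.]), array([219., 249.])] [array([670., 103.]), array([600., 104.])]
1.5 [array([149., 259.]), array([218., 259.])] [array([669.,  87.]), array([599.,  88.])]
1.6 [array([147., 271.]), array([217., 270.])] [array([669.,  72.]), array([599.,  73.])]
```

View pics/k6.png

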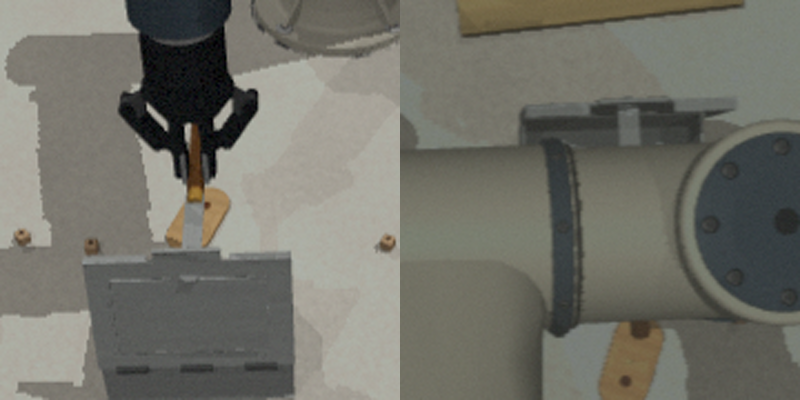

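The lid stands at about 1.4 rad: the tab edge in the crop is at v≈250 in the scene and v≈103 in the top, matching the prediction for 1.4. I retract and carry the knife back to the case.

Call:
play_rows(
  motion=[
    {"turn": [0,0,0],"translation": [-0.06,0,0],"gripper": 0},
    {"turn": [0,0,0],"translation": [-0.07,0,0],"gripper": 0},
    {"turn": [0,0,0],"translation": [-0.07,0,0],"gripper": 0},
    {"turn": [0,0,0],"translation": [-0.07,0,0],"gripper": 0},
    {"turn": [0,0,0.0207],"translation": [0,0,0],"gripper": 0},
    {"turn": [0,0,0],"translation": [0,0,0],"gripper": 0},
  ],
)

```text
clock: 8.73
eef_pos: [0.3635, -0.1459, 0.1475]
ee_rot: [-3.136, -0.081, -0.038]
force: [1.0, -0.6, -0.2]
width: 0.148
grasp_force: 122.1
```

```bash
python3 - <<'E'
from h import *
s=bot.observe();print(s['ee_rot']);plan([.461,.3265,.10]);plan([.461,.3265,.012])
E
```

```text
[-3.13602827 -0.08095071 -0.03782747]
turn [0. 0. 0.] rows 0.0 | trans [ 0.1509 -0.9508  0.1128] rows 11.6 at [ 0.3635 -0.1459  0.1475] clk 8.7333
turn [0. 0. 0.] rows 0.0 | trans [ 0.1367 -0.9499  0.2882] rows 12.0 at [ 0.3635 -0.1459  0.1475] clk 8.7333
```

Call:
play_rows(
  motion=[
    {"turn": [0,0,0],"translation": [0.012,-0.076,0.009],"gripper": 0},
    {"turn": [0,0,0],"translation": [0.012,-0.076,0.009],"gripper": 0},
    {"turn": [0,0,0],"translation": [0.012,-0.076,0.009],"gripper": 0},
    {"turn": [0,0,0],"translation": [0.012,-0.076,0.009],"gripper": 0},
    {"turn": [0,0,0],"translation": [0.012,-0.076,0.009],"gripper": 0},
    {"turn": [0,0,0],"translation": [0.012,-0.076,0.009],"gripper": 0},
    {"turn": [0,0,0],"translation": [0.012,-0.076,0.009],"gripper": 0},
    {"turn": [0,0,0],"translation": [0.012,-0.076,0.009],"gripper": 0},
    {"turn": [0,0,0],"translation": [0.012,-0.076,0.009],"gripper": 0},
    {"turn": [0,0,0],"translation": [0.012,-0.076,0.009],"gripper": 0},
  ],
)

```text
clock: 9.57
eef_pos: [0.4424, 0.2347, 0.1091]
ee_rot: [-3.136, -0.081, -0.033]
force: [1.2, -1.1, 0.5]
width: 0.147
grasp_force: 122.1
```

Call:
play_rows(
  motion=[
    {"turn": [0,0,0],"translation": [0.015,-0.076,0.01],"gripper": 0},
    {"turn": [0,0,0],"translation": [0.015,-0.076,0.01],"gripper": 0},
    {"turn": [0,0,0],"translation": [0,-0.038,0],"gripper": 0},
    {"turn": [0,0,0],"translation": [0,0,0],"gripper": 0},
  ],
)

```text
clock: 9.9
eef_pos: [0.4617, 0.3308, 0.0999]
ee_rot: [-3.136, -0.08, -0.03]
force: [-0.0, -0.5, 0.4]
width: 0.149
grasp_force: 122.1
```

```bash
python3 - <<'E'
from h import *
s=bot.observe();print(s['ee_rot']);plan([.461,.3265,.013])
E
```

```text
[-3.13637624 -0.08047269 -0.03036897]
turn [0. 0. 0.] rows 0.0 | trans [-0.0152  0.0096  0.173 ] rows 2.1 at [0.4617 0.3308 0.0999] clk 9.9
```

Call:
play_rows(
  motion=[
    {"turn": [0,0,0],"translation": [-0.005,0.0096,0.06],"gripper": 0},
    {"turn": [0,0,0],"translation": [-0.005,0,0.06],"gripper": 0},
    {"turn": [0,0,0],"translation": [-0.005,0,0.04],"gripper": 0},
    {"turn": [0,0,0],"translation": [0,0,0.014],"gripper": 0},
    {"turn": [0,0,0],"translation": [0,0,0],"gripper": 0},
    {"turn": [0,0,0],"translation": [0,0,0],"gripper": 0.3},
    {"turn": [0,0,0],"translation": [0,0,0],"gripper": 0.4},
    {"turn": [0,0,0],"translation": [0,0,0],"gripper": 0.4},
    {"turn": [0,0,0],"translation": [0,0,0],"gripper": 0.4},
  ],
)

```text
clock: 10.65
eef_pos: [0.4609, 0.3227, 0.015]
ee_rot: [-3.135, -0.081, -0.035]
force: [-0.4, -0.3, -0.6]
width: 0.398
grasp_force: 0.0
```

Call:
play_rows(
  motion=[
    {"turn": [0,0,0],"translation": [0,0,-0.04],"gripper": 0.4},
    {"turn": [0,0,0],"translation": [0,0,-0.08],"gripper": 0.4},
    {"turn": [0,-0.0255,0],"translation": [0,0,0],"gripper": 1},
    {"turn": [0,0,0],"translation": [0,0,-0.08],"gripper": 1},
    {"turn": [0,0,0],"translation": [-0.08,0,-0.02],"gripper": 1},
    {"turn": [0,0,0],"translation": [-0.08,0,0],"gripper": 1},
    {"turn": [0,0,0],"translation": [-0.08,0,0],"gripper": 1},
  ],
  newtons=40,
)

```text
clock: 11.23
eef_pos: [0.3351, 0.3264, 0.125]
ee_rot: [-3.133, -0.001, -0.037]
force: [-0.9, 0.9, 0.1]
width: 1.0
grasp_force: 0.0
```

```bash
cat >> h.py <<'E'
def blobs(f,mask,z,box=None,amin=20):
    m=mask.astype(np.uint8); n,l,s,c=cv2.connectedComponentsWithStats(m)
    for i in range(1,n):
        if s[i,4]<amin or (box and not(box[0]<=c[i][0]<=box[1] and box[2]<=c[i][1]<=box[3])): continue
        p=np.argwhere(l==i)[:,::-1].astype(float);cc=p.mean(0);d=np.linalg.svd(p-cc,full_matrices=False)[2][0];t=(p-cc)@d
        a,b=[onz(f,cc+d*x,z)[:2].round(4).tolist() for x in(t.min(),t.max())]; print(s[i].tolist(),c[i].round(1),onz(f,c[i],z)[:2].round(4),'ends',a,b)
def hsv(f): return cv2.split(cv2.cvtColor(f['frame'],cv2.COLOR_RGB2HSV))
E
python3 - <<'E'
from h import *
t=grab('top');H,S,V=hsv(t)
print('handle');blobs(t,(S>90)&((H<20)|(H>172)),.02,[150,190,210,320])
print('blade');blobs(t,(S<60)&(V>110),.017,[150,190,190,300],40)
print('cup');blobs(t,(S>90)&((H<20)|(H>172)),.075,[225,285,150,215],50)
print('beads');blobs(t,(S>45)&(H<25),.013,[250,310,215,300],8);blobs(t,(S>45)&(H<25),.013,[400,500,240,300],8)
s=bot.observe();print(s['eef_pos'],s['ee_rot'])
w=grab('wrist','w5.png')
E
```

```text
handle
[162, 243, 12, 53, 400] [167.2 269.8] [0.4385 0.323 ] ends [0.4985, 0.3192] [0.3833, 0.3265]
blade
cup
[238, 162, 31, 31, 266] [256.6 177. ] [0.6322 0.1171] ends [0.6577, 0.1462] [0.6147, 0.097]
beads
[267, 234, 8, 7, 39] [270.2 237.1] [0.5083 0.0951] ends [0.5104, 0.1024] [0.5061, 0.0871]
[288, 263, 8, 7, 39] [291.2 265.8] [0.4427 0.0486] ends [0.443, 0.0557] [0.4424, 0.04]
[429, 259, 8, 7, 38] [432.6 262.3] [ 0.4447 -0.2708] ends [0.4412, -0.2786] [0.4483, -0.263]
[463, 265, 8, 8, 40] [466.5 268.5] [ 0.4293 -0.3472] ends [0.4294, -0.3392] [0.4291, -0.3551]
[0.32883059 0.32510578 0.12414696] [-3.13466352e+00  2.86234922e-03 -3.45786134e-02]
```

```bash
python3 - <<'E'
from h import *
t=grab('top');f=grab('scene')
print(tri(t,(253.5,177.5),f,(385.2,283.6)), onz(t,(253.5,177.5),.075), onz(f,(385.2,283.6),.075))
for c in((.632,.126),(.628,.126)):
    for n,g in(('t',t),('s',f)):
        a=np.linspace(0,6.283,60);r=np.array([proj(g,[c[0]+.033*np.cos(x),c[1]+.033*np.sin(x),.075]) for x in a]);b=np.array([proj(g,[c[0]+.029*np.cos(x),c[1]+.029*np.sin(x),0]) for x in a])
        print(c,n,'rim',r.min(0).round(1),r.max(0).round(1),'foot',b.min(0).round(1),b.max(0).round(1))
H,S,V=hsv(t);m=((S>60)&((H<15)|(H>172)));ys,xs=np.where(m[150:215,225:285]);print('t',xs.min()+225,xs.max()+225,ys.min()+150,ys.max()+150)
H,S,V=hsv(f);m=((S>100)&((H<15)|(H>172)));sub=m[255:330,355:420];ys,xs=np.where(sub);print('s',xs.min()+355,xs.max()+355,ys.min()+255,ys.max()+255)
for L in(1,):
    tp=[(np.array([.52,-.14,.15])),]
E
```

```text
(array([0.63216735, 0.1247398 , 0.07114251]), np.float64(0.0008147563072552251)) [0.63123846 0.12380583 0.075     ] [0.63520853 0.12456864 0.075     ]
(0.632, 0.126) t rim [237.1 162.1] [267.9 192.3] foot [244.4 172.3] [269.5 197. ]
(0.632, 0.126) s rim [370.  270.3] [401.6 295. ] foot [369.7 293.4] [396.2 314.8]
(0.628, 0.126) t rim [237.1 163.9] [267.9 194.1] foot [244.4 174. ] [269.6 198.7]
(0.628, 0.126) s rim [369.9 268.9] [401.4 293.4] foot [369.6 292. ] [396.1 313.3]
t 238 269 162 195
s 365 419 257 314
```

The cup is at (.632,.1245), consistent in both views, and the knife lies near the case centre. I move to a staging pose and pitch the tool for a side grasp of the cup.

```bash
python3 - <<'E'
from h import *
plan([.42,.09,.25],.19)
E
```

```text
turn [-0.0022 -0.0006 -0.0708] rows 1.7800967685442592 | trans [ 0.0776  0.4964 -0.2506] rows 6.7 at [0.335  0.3264 0.1247] clk 11.4333
```

Call:
play_rows(
  motion=[
    {"turn": [0,0,-0.0354],"translation": [0,0,0],"gripper": 1},
    {"turn": [0,0,-0.0354],"translation": [0,0,0],"gripper": 1},
    {"turn": [0,0,0],"translation": [0.01,0.062,-0.0313],"gripper": 1},
    {"turn": [0,0,0],"translation": [0.01,0.062,-0.0313],"gripper": 1},
    {"turn": [0,0,0],"translation": [0.01,0.062,-0.0313],"gripper": 1},
    {"turn": [0,0,0],"translation": [0.01,0.062,-0.0313],"gripper": 1},
    {"turn": [0,0,0],"translation": [0.01,0.062,-0.0313],"gripper": 1},
    {"turn": [0,0,0],"translation": [0.01,0.062,-0.0313],"gripper": 1},
    {"turn": [0,0,0],"translation": [0.01,0.062,-0.0313],"gripper": 1},
    {"turn": [0,0,0],"translation": [0.01,0.062,-0.0313],"gripper": 1},
  ],
)

```text
clock: 12.27
eef_pos: [0.4222, 0.0869, 0.2489]
ee_rot: [-3.136, -0.002, 0.186]
force: [1.2, 0.6, 0.6]
width: 1.002
grasp_force: 0.0
```

Call:
play_rows(
  motion=[
    {"turn": [0,0.0361,0],"translation": [0,0,0],"gripper": 1},
    {"turn": [0,0.0361,0],"translation": [0,0,0],"gripper": 1},
    {"turn": [0,0.0361,0],"translation": [0,0,0],"gripper": 1},
    {"turn": [0,0.0361,0],"translation": [0,0,0],"gripper": 1},
    {"turn": [0,0.0361,0],"translation": [0,0,0],"gripper": 1},
    {"turn": [0,0.0361,0],"translation": [0,0,0],"gripper": 1},
    {"turn": [0,0.0361,0],"translation": [0,0,0],"gripper": 1},
    {"turn": [0,0.0361,0],"translation": [0,0,0],"gripper": 1},
    {"turn": [0,0.0361,0],"translation": [0,0,0],"gripper": 1},
    {"turn": [0,0.0361,0],"translation": [0,0,0],"gripper": 1},
  ],
)

```text
clock: 13.1
eef_pos: [0.4405, 0.0826, 0.3255]
ee_rot: [-3.13, -1.008, 0.178]
force: [0.9, -0.6, 2.0]
width: 1.0
grasp_force: 0.0
```

```bash
cat >> h.py <<'E'
def side(psi,al):
    return R.from_euler('z',psi).as_matrix()@R.from_euler('x',np.pi).as_matrix()@R.from_euler('y',np.pi/2-al).as_matrix()
E
python3 - <<'E'
from h import *
s=bot.observe();Rs=side(.19,np.radians(25));z=Rs[:,2];c=np.array([.632,.1245,.045]);print(s['eef_pos'],s['qpos'].round(2),z,rot(s['ee_rot'])[:,2])
plan(c-.075*z,Rt=Rs);plan(c+.025*z,Rt=Rs)
E
```

```text
[0.44051608 0.08260475 0.32549903] [ 0.5  -0.59 -1.09  1.27 -0.28  0.14] [ 0.88999809  0.17116429 -0.42261826] [ 0.83027096  0.16122658 -0.53353174]
turn [-0.0004  0.0402 -0.002 ] rows 1.0128333917255223 | trans [-0.3428 -0.01    0.4423] rows 6.7 at [0.4405 0.0826 0.3255] clk 13.1
turn [-0.0004  0.0402 -0.002 ] rows 1.0128333917255223 | trans [-0.3428 -0.01    0.6423] rows 8.7 at [0.4405 0.0826 0.3255] clk 13.1
```

The direct approach hit a joint limit with the wrist near-singular: q3 is at −1.09 and q5 near 0. I go back to tool-down and approach the cup diagonally instead, with yaw about 50°.

Call:
play_rows(
  motion=[
    {"turn": [0,-0.0357,0],"translation": [0,0,0],"gripper": 1},
    {"turn": [0,-0.0357,0],"translation": [0,0,0],"gripper": 1},
    {"turn": [0,-0.0357,0],"translation": [0,0,0],"gripper": 1},
    {"turn": [0,-0.0357,0],"translation": [0,0,0],"gripper": 1},
    {"turn": [0,-0.0357,0],"translation": [0,0,0],"gripper": 1},
    {"turn": [0,-0.0357,0],"translation": [0,0,0],"gripper": 1},
    {"turn": [0,-0.0357,0],"translation": [0,0,0],"gripper": 1},
    {"turn": [0,-0.0357,0],"translation": [0,0,0],"gripper": 1},
    {"turn": [0,-0.0357,0],"translation": [0,0,0],"gripper": 1},
  ],
)

```text
clock: 13.85
eef_pos: [0.4525, 0.072, 0.3375]
ee_rot: [-3.135, -0.138, 0.161]
force: [0.2, 0.1, 0.9]
width: 1.0
grasp_force: 0.0
```

Call:
play_rows(
  motion=[
    {"turn": [0,0,-0.0366],"translation": [0,0,0],"gripper": 1},
    {"turn": [0,0,-0.0366],"translation": [0,0,0],"gripper": 1},
    {"turn": [0,0,-0.0366],"translation": [0,0,0],"gripper": 1},
    {"turn": [0,0,-0.0366],"translation": [0,0,0],"gripper": 1},
    {"turn": [0,0,-0.0366],"translation": [0,0,0],"gripper": 1},
    {"turn": [0,0,-0.0366],"translation": [0,0,0],"gripper": 1},
    {"turn": [0,0,0],"translation": [0,0,0],"gripper": 1},
  ],
)

```text
clock: 14.43
eef_pos: [0.452, 0.0716, 0.336]
ee_rot: [3.055, -0.111, 0.859]
force: [-1.1, 1.1, 0.4]
width: 1.002
grasp_force: 0.0
```

```bash
python3 - <<'E'
from h import *
s=bot.observe();print(s['qpos'].round(2),s['ee_rot'].round(3));plan([.47,-.03,.25],.873)
E
```

```text
[ 0.54 -0.04  0.    0.05 -1.49  1.88] [ 3.055 -0.111  0.859]
turn [ 0.0277 -0.035  -0.0059] rows 1.1324970675505117 | trans [-0.1326  0.1582  0.172 ] rows 3.2 at [0.452  0.0716 0.336 ] clk 14.4333
```

Call:
play_rows(
  motion=[
    {"turn": [0.0277,-0.035,-0.006],"translation": [0,0,0],"gripper": 1},
    {"turn": [0,0,0],"translation": [-0.0332,0.0395,0.043],"gripper": 1},
    {"turn": [0,0,0],"translation": [-0.0332,0.0395,0.043],"gripper": 1},
    {"turn": [0,0,0],"translation": [-0.0332,0.0395,0.043],"gripper": 1},
    {"turn": [0,0,0],"translation": [-0.0332,0.0395,0.043],"gripper": 1},
  ],
)

```text
clock: 14.85
eef_pos: [0.4707, -0.0307, 0.2487]
ee_rot: [3.132, -0.013, 0.864]
force: [1.5, 0.3, 0.2]
width: 1.0
grasp_force: 0.0
```

Call:
play_rows(
  motion=[
    {"turn": [0,0.0361,0],"translation": [0,0,0],"gripper": 1},
    {"turn": [0,0.0361,0],"translation": [0,0,0],"gripper": 1},
    {"turn": [0,0.0361,0],"translation": [0,0,0],"gripper": 1},
    {"turn": [0,0.0361,0],"translation": [0,0,0],"gripper": 1},
    {"turn": [0,0.0361,0],"translation": [0,0,0],"gripper": 1},
    {"turn": [0,0.0361,0],"translation": [0,0,0],"gripper": 1},
    {"turn": [0,0.0361,0],"translation": [0,0,0],"gripper": 1},
    {"turn": [0,0.0361,0],"translation": [0,0,0],"gripper": 1},
    {"turn": [0,0.0361,0],"translation": [0,0,0],"gripper": 1},
    {"turn": [0,0.0361,0],"translation": [0,0,0],"gripper": 1},
  ],
)

```text
clock: 15.68
eef_pos: [0.4854, 0.0101, 0.3113]
ee_rot: [-3.048, -1.052, 0.724]
force: [0.3, 0.3, 0.6]
width: 0.998
grasp_force: 0.0
```

```bash
python3 - <<'E'
from h import *
s=bot.observe();Rs=side(np.radians(50),np.radians(25));z=Rs[:,2];c=np.array([.632,.1245,.045]);print(s['eef_pos'],s['qpos'].round(2),z,rot(s['ee_rot'])[:,2])
plan(c-.09*z,Rt=Rs);plan(c+.025*z,Rt=Rs)
E
```

```text
[0.48539379 0.01012067 0.31128465] [-0.47 -0.08 -0.18 -1.06 -1.28  3.05] [ 0.58256342  0.69427204 -0.42261826] [ 0.58557712  0.6429111  -0.49372538]
turn [ 0.0122  0.0252 -0.023 ] rows 0.9091250128080077 | trans [-0.329   0.0776  0.3747] rows 6.1 at [0.4854 0.0101 0.3113] clk 15.6833
turn [ 0.0122  0.0252 -0.023 ] rows 0.9091250128080077 | trans [-0.329   0.0776  0.6047] rows 8.3 at [0.4854 0.0101 0.3113] clk 15.6833
```

```bash
python3 - <<'E'
from h import *
Rs=side(.62,np.radians(28));z=Rs[:,2];c=np.array([.632,.1245,.045]);print(c-.09*z)
plan(c-.09*z,Rt=Rs)
E
```

```text
[0.56732492 0.07832788 0.08725244]
turn [-0.0589  0.0104  0.0155] rows 1.5521878260025814 | trans [-0.2958 -0.0158  0.3981] rows 5.9 at [0.4854 0.0101 0.3113] clk 15.6833
```

Call:
play_rows(
  motion=[
    {"turn": [-0.0295,0.0052,0.0078],"translation": [0,0,0],"gripper": 1},
    {"turn": [-0.0295,0.0052,0.0078],"translation": [0,0,0],"gripper": 1},
    {"turn": [0,0,0],"translation": [-0.0493,-0.0026,0.0663],"gripper": 1},
    {"turn": [0,0,0],"translation": [-0.0493,-0.0026,0.0663],"gripper": 1},
    {"turn": [0,0,0],"translation": [-0.0493,-0.0026,0.0663],"gripper": 1},
    {"turn": [0,0,0],"translation": [-0.0493,-0.0026,0.0663],"gripper": 1},
    {"turn": [0,0,0],"translation": [0,0,0],"gripper": 1},
  ],
)

```text
clock: 16.27
eef_pos: [0.5373, 0.0762, 0.1939]
ee_rot: [-3.113, -1.01, 0.573]
force: [0.3, -0.6, 0.6]
width: 0.999
grasp_force: 0.0
```

```bash
python3 - <<'E'
from h import *
s=bot.observe();print(s['qpos'].round(2))
Rs=side(.62,np.radians(28));z=Rs[:,2];c=np.array([.632,.1245,.045])
plan(c-.09*z,Rt=Rs);plan(c+.025*z,Rt=Rs)
E
```

```text
[-0.12 -0.04 -0.43 -1.15 -0.67  3.05]
turn [ 0.0038  0.0227 -0.0078] rows 0.6108559113740816 | trans [-0.1642  0.0314  0.1454] rows 2.7 at [0.5373 0.0762 0.1939] clk 16.2667
turn [ 0.0038  0.0227 -0.0078] rows 0.6108559113740816 | trans [-0.1642  0.0314  0.3754] rows 4.9 at [0.5373 0.0762 0.1939] clk 16.2667
```

q6 hits its limit when the tool bends to the left. I switch to the mirror approach, bending right with yaw about −30°, again via tool-down.

Call:
play_rows(
  motion=[
    {"turn": [0,-0.037,0],"translation": [0.03,0,0],"gripper": 1},
    {"turn": [0,-0.037,0],"translation": [0.03,0,0],"gripper": 1},
    {"turn": [0,-0.037,0],"translation": [0.03,0,0],"gripper": 1},
    {"turn": [0,-0.037,0],"translation": [0,0,0],"gripper": 1},
    {"turn": [0,-0.037,0],"translation": [0,0,0],"gripper": 1},
    {"turn": [0,-0.037,0],"translation": [0,0,0],"gripper": 1},
    {"turn": [0,-0.037,0],"translation": [0,0,0],"gripper": 1},
    {"turn": [0,-0.037,0],"translation": [0,0,0],"gripper": 1},
    {"turn": [0,-0.037,0],"translation": [0,0,0],"gripper": 1},
  ],
)

```text
clock: 17.02
eef_pos: [0.5373, 0.0782, 0.2027]
ee_rot: [-3.111, -0.165, 0.607]
force: [1.5, -0.3, 0.1]
width: 1.0
grasp_force: 0.0
```

Call:
play_rows(
  motion=[
    {"turn": [0,0,0.038],"translation": [0,0,0],"gripper": 1},
    {"turn": [0,0,0.038],"translation": [0,0,0],"gripper": 1},
    {"turn": [0,0,0.038],"translation": [0,0,0],"gripper": 1},
    {"turn": [0,0,0.038],"translation": [0,0,0],"gripper": 1},
    {"turn": [0,0,0.038],"translation": [0,0,0],"gripper": 1},
    {"turn": [0,0,0.038],"translation": [0,0,0],"gripper": 1},
    {"turn": [0,0,0.038],"translation": [0,0,0],"gripper": 1},
    {"turn": [0,0,0.038],"translation": [0,0,0],"gripper": 1},
    {"turn": [0,0,0.038],"translation": [0,0,0],"gripper": 1},
  ],
)

```text
clock: 17.77
eef_pos: [0.5372, 0.0783, 0.2012]
ee_rot: [-2.977, -0.05, -0.476]
force: [-0.3, -0.1, -0.1]
width: 0.998
grasp_force: 0.0
```

```bash
python3 - <<'E'
from h import *
s=bot.observe();print(s['qpos'].round(2),s['ee_rot'].round(3));plan([.50,.2,.2],-.55)
E
```

```text
[ 0.38  0.16 -0.07 -0.07 -1.18  0.74] [-2.977 -0.05  -0.476]
turn [-0.0529 -0.0141  0.0249] rows 1.511698143058488 | trans [-0.1907 -0.1686  0.0023] rows 3.1 at [0.5372 0.0783 0.2012] clk 17.7667
```

Call:
play_rows(
  motion=[
    {"turn": [-0.0265,-0.007,0.0125],"translation": [0,0,0],"gripper": 1},
    {"turn": [-0.0265,-0.007,0.0125],"translation": [0,0,0],"gripper": 1},
    {"turn": [0,0,0],"translation": [-0.0477,-0.042,0],"gripper": 1},
    {"turn": [0,0,0],"translation": [-0.0477,-0.042,0],"gripper": 1},
    {"turn": [0,0,0],"translation": [-0.0477,-0.042,0],"gripper": 1},
    {"turn": [0,0,0],"translation": [-0.0477,-0.042,0],"gripper": 1},
  ],
)

```text
clock: 18.27
eef_pos: [0.4983, 0.2009, 0.2009]
ee_rot: [3.141, -0.002, -0.545]
force: [1.1, 0.3, -0.1]
width: 0.999
grasp_force: 0.0
```

Call:
play_rows(
  motion=[
    {"turn": [0,0.0345,0],"translation": [0,0,0],"gripper": 1},
    {"turn": [0,0.0345,0],"translation": [0,0,0],"gripper": 1},
    {"turn": [0,0.0345,0],"translation": [0,0,0],"gripper": 1},
    {"turn": [0,0.0345,0],"translation": [0,0,0],"gripper": 1},
    {"turn": [0,0.0345,0],"translation": [0,0,0],"gripper": 1},
    {"turn": [0,0.0345,0],"translation": [0,0,0],"gripper": 1},
    {"turn": [0,0.0345,0],"translation": [0,0,0],"gripper": 1},
    {"turn": [0,0.0345,0],"translation": [0,0,0],"gripper": 1},
    {"turn": [0,0.0345,0],"translation": [0,0,0],"gripper": 1},
    {"turn": [0,0.0345,0],"translation": [0,0,0],"gripper": 1},
  ],
)

```text
clock: 19.1
eef_pos: [0.4983, 0.2011, 0.2019]
ee_rot: [-3.128, -1.091, -0.551]
force: [1.3, -0.7, -0.3]
width: 1.005
grasp_force: 0.0
```

```bash
python3 - <<'E'
from h import *
s=bot.observe();print(s['qpos'].round(2),s['ee_rot'].round(3))
Rs=side(-.52,np.radians(28));z=Rs[:,2];c=np.array([.632,.1245,.045])
plan(c-.09*z,Rt=Rs);plan(c+.025*z,Rt=Rs)
t=grab('top');H,S,V=hsv(t);m=((S>60)&((H<15)|(H>172)));ys,xs=np.where(m[150:215,225:285]);print('t',xs.min()+225,xs.max()+225,ys.min()+150,ys.max()+150)
E
```

```text
[ 1.14  0.21 -0.88  1.25 -1.19 -1.06] [-3.128 -1.091 -0.551]
turn [ 0.0046 -0.0027 -0.0046] rows 0.17746335606827254 | trans [-1.324e-01  1.000e-04  2.393e-01] rows 3.3 at [0.4983 0.2011 0.2019] clk 19.1
turn [ 0.0046 -0.0027 -0.0046] rows 0.17746335606827254 | trans [-1.324e-01  1.000e-04  4.693e-01] rows 5.8 at [0.4983 0.2011 0.2019] clk 19.1
t 238 269 162 195
```

Call:
play_rows(
  motion=[
    {"turn": [0.0046,-0.0027,-0.0046],"translation": [0,0,0],"gripper": 1},
    {"turn": [0,0,0],"translation": [-0.044,0,0.06],"gripper": 1},
    {"turn": [0,0,0],"translation": [-0.044,0,0.06],"gripper": 1},
    {"turn": [0,0,0],"translation": [-0.0444,0,0.06],"gripper": 1},
    {"turn": [0,0,0],"translation": [0,0,0.06],"gripper": 1},
    {"turn": [0,0,0],"translation": [0,0,0],"gripper": 1},
  ],
  newtons=30,
)

```text
clock: 19.65
eef_pos: [0.5632, 0.1577, 0.0847]
ee_rot: [3.123, -1.072, -0.523]
force: [-0.3, -1.2, 0.7]
width: 1.001
grasp_force: 0.0
```

```bash
python3 - <<'E'
from h import *
s=bot.observe();print(s['qpos'].round(2),s['ee_rot'].round(3))
Rs=side(-.52,np.radians(28));z=Rs[:,2];c=np.array([.632,.1245,.045])
plan(c+.025*z,Rt=Rs)
w=grab('wrist');H,S,V=hsv(w);blobs(w,(S>100)&((H<15)|(H>172)),.045,None,300)
a=proj(w,[.632,.1245,.045]);print(a)
cv2.imwrite('pics/w6.png',w['frame'][:,:,::-1])
E
```

```text
[ 0.79  0.42 -0.97  1.71 -1.04 -1.35] [ 3.123 -1.072 -0.523]
turn [ 0.0068  0.0033 -0.0005] rows 0.1897046724203935 | trans [ 0.0014 -0.0107  0.2218] rows 2.7 at [0.5632 0.1577 0.0847] clk 19.65
[121, 97, 41, 28, 594] [142.2 110.1] [0.9052 0.1866] ends [0.9152, 0.164] [0.8957, 0.2081]
[254, 180, 97, 125, 9416] [303.2 238.3] [0.6347 0.1262] ends [0.6978, 0.0934] [0.585, 0.1521]
[307.04367587 239.7445196 ]
```

View pics/w6.png

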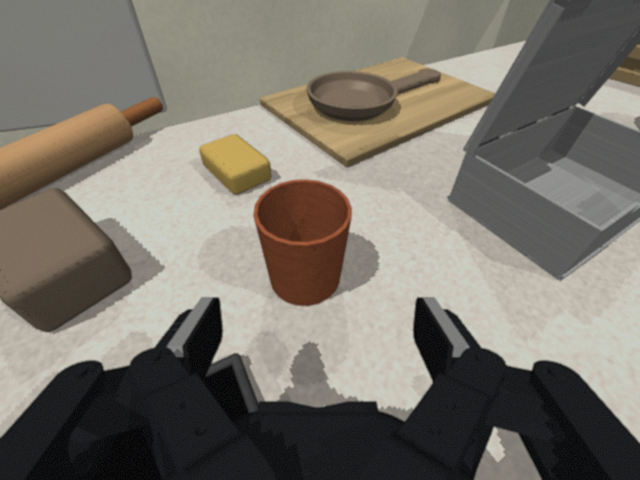

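The wrist view shows the cup at (303,240) between the open fingers, with the open tin to the right. I move in and close.

Call:
play_rows(
  motion=[
    {"turn": [0.005,0.003,0],"translation": [0,-0.011,0],"gripper": 1},
    {"turn": [0,0,0],"translation": [0,0,0.055],"gripper": 1},
    {"turn": [0,0,0],"translation": [0,0,0.055],"gripper": 1},
    {"turn": [0,0,0],"translation": [0,0,0.055],"gripper": 1},
    {"turn": [0,0,0],"translation": [0,0,0.055],"gripper": 1},
    {"turn": [0,0,0],"translation": [0,0,0],"gripper": 1},
  ],
  newtons=30,
)

```text
clock: 20.2
eef_pos: [0.6301, 0.1597, 0.063]
ee_rot: [3.067, -1.064, -0.518]
force: [0.6, -0.5, 0.7]
width: 1.002
grasp_force: 0.0
```

```bash
python3 - <<'E'
from h import *
s=bot.observe();print(s['qpos'].round(2),s['ee_rot'].round(3),s['force'].round(1))
Rs=side(-.52,np.radians(28));z=Rs[:,2];c=np.array([.632,.1245,.045])
plan(c+.025*z,Rt=Rs);print(rot(s['ee_rot']).T@(c-s['eef_pos']))
w=grab('wrist');H,S,V=hsv(w);blobs(w,(S>100)&((H<15)|(H>172)),.045,None,300)
E
```

```text
[ 0.7   0.53 -0.82  1.71 -1.02 -1.28] [ 3.067 -1.064 -0.518] [ 0.6 -0.5  0.7]
turn [0.0233 0.0059 0.0006] rows 0.602895943294508 | trans [-0.0139  0.0592  0.1007] rows 1.4 at [0.6301 0.1597 0.063 ] clk 20.2
[-0.00649202  0.02764629  0.02756956]
[107, 96, 49, 34, 839] [132.2 111.8] [0.9078 0.1877] ends [0.9174, 0.1654] [0.8987, 0.209]
[304, 208, 130, 157, 15421] [363.1 281.3] [0.6348 0.1239] ends [0.6769, 0.0754] [0.6023, 0.1613]
```

q4's limit pushed the tool sideways, so the cup is off-centre. I back off and use a less sideways, steeper approach.

Call:
play_rows(
  motion=[
    {"turn": [0,0,0],"translation": [0,0,-0.07],"gripper": 1},
    {"turn": [0,0,0],"translation": [0,0,-0.07],"gripper": 1},
    {"turn": [0,0,0],"translation": [0.02,0,-0.07],"gripper": 1},
    {"turn": [0,0,0],"translation": [0,0,0],"gripper": 1},
  ],
)

```text
clock: 20.58
eef_pos: [0.5543, 0.2146, 0.1263]
ee_rot: [3.075, -1.063, -0.515]
force: [-0.2, 2.0, -0.0]
width: 0.998
grasp_force: 0.0
```

```bash
python3 - <<'E'
from h import *
s=bot.observe();print(s['qpos'].round(2),s['ee_rot'].round(3))
Rs=side(-.3,np.radians(36));z=Rs[:,2];c=np.array([.632,.1245,.045]);print((c-.09*z).round(3))
plan(c-.09*z,Rt=Rs)
E
```

```text
[ 0.99  0.41 -0.81  1.37 -1.1  -1.14] [ 3.075 -1.063 -0.515]
[0.562 0.146 0.098]
turn [ 0.0789 -0.0372 -0.0381] rows 2.3924553241343505 | trans [-0.013   0.1263  0.0788] rows 1.8 at [0.5543 0.2146 0.1263] clk 20.5833
```

Call:
play_rows(
  motion=[
    {"turn": [0.0263,-0.0124,-0.0127],"translation": [0,0,0],"gripper": 1},
    {"turn": [0.0263,-0.0124,-0.0127],"translation": [0,0,0],"gripper": 1},
    {"turn": [0.0263,-0.0124,-0.0127],"translation": [0,0,0],"gripper": 1},
    {"turn": [0,0,0],"translation": [-0.0065,0.063,0.0394],"gripper": 1},
    {"turn": [0,0,0],"translation": [-0.0065,0.063,0.0394],"gripper": 1},
    {"turn": [0,0,0],"translation": [0,0,0],"gripper": 1},
  ],
)

```text
clock: 21.08
eef_pos: [0.5454, 0.1606, 0.1257]
ee_rot: [3.077, -0.907, -0.305]
force: [-0.5, -0.7, -0.0]
width: 1.003
grasp_force: 0.0
```

```bash
python3 - <<'E'
from h import *
s=bot.observe();print(s['qpos'].round(2),s['ee_rot'].round(3))
Rs=side(-.3,np.radians(36));z=Rs[:,2];c=np.array([.632,.1245,.045])
plan(c-.09*z,Rt=Rs);plan(c+.025*z,Rt=Rs)
E
```

```text
[ 0.71  0.18 -1.    1.71 -0.79 -1.02] [ 3.077 -0.907 -0.305]
turn [ 0.0219  0.0114 -0.0007] rows 0.6206087301020247 | trans [-0.0207  0.0178  0.066 ] rows 0.9 at [0.5454 0.1606 0.1257] clk 21.0833
turn [ 0.0219  0.0114 -0.0007] rows 0.6206087301020247 | trans [-0.0207  0.0178  0.296 ] rows 3.6 at [0.5454 0.1606 0.1257] clk 21.0833
```

The forearm is steep here, so a more lateral approach (yaw about −60°) puts the wrist in a better configuration. I re-stage.

```bash
python3 - <<'E'
from h import *
Rs=side(-1.05,np.radians(27));z=Rs[:,2];c=np.array([.632,.1245,.045]);print((c-.09*z).round(3))
p=c-.09*z+[0,0,.06]
plan(p);plan(p,Rt=Rs)
E
```

```text
[0.592 0.194 0.086]
turn [0. 0. 0.] rows 0.0 | trans [ 0.0743 -0.0936  0.0234] rows 1.5 at [0.5454 0.1606 0.1257] clk 21.0833
turn [-0.18    0.0542  0.129 ] rows 5.729098121853543 | trans [ 0.0308 -0.1143 -0.0286] rows 1.5 at [0.5454 0.1606 0.1257] clk 21.0833
```

Call:
play_rows(
  motion=[
    {"turn": [0,0,0],"translation": [0.037,-0.047,0.012],"gripper": 1},
    {"turn": [0,0,0],"translation": [0.037,-0.047,0.012],"gripper": 1},
    {"turn": [-0.03,0.009,0.0215],"translation": [0,0,0],"gripper": 1},
    {"turn": [-0.03,0.009,0.0215],"translation": [0,0,0],"gripper": 1},
    {"turn": [-0.03,0.009,0.0215],"translation": [0,0,0],"gripper": 1},
    {"turn": [-0.03,0.009,0.0215],"translation": [0,0,0],"gripper": 1},
    {"turn": [-0.03,0.009,0.0215],"translation": [0,0,0],"gripper": 1},
    {"turn": [-0.03,0.009,0.0215],"translation": [0,0,0],"gripper": 1},
    {"turn": [0,0,0],"translation": [0,0,0],"gripper": 1},
  ],
)

```text
clock: 21.83
eef_pos: [0.5942, 0.201, 0.1422]
ee_rot: [3.14, -1.101, -1.048]
force: [-0.2, 0.7, -0.1]
width: 0.996
grasp_force: 0.0
```

```bash
python3 - <<'E'
from h import *
s=bot.observe();print(s['qpos'].round(2),s['ee_rot'].round(3))
Rs=side(-1.05,np.radians(27));z=Rs[:,2];c=np.array([.632,.1245,.045]);print((c-.09*z).round(3))
plan(c-.09*z,Rt=Rs);plan(c+.025*z,Rt=Rs)
E
```

```text
[ 0.98  0.64 -0.33  0.94 -1.42 -1.03] [ 3.14  -1.101 -1.048]
[0.592 0.194 0.086]
turn [-0.0001 -0.0003  0.0003] rows 0.010507934473779573 | trans [-0.0958  0.0105  0.0601] rows 1.4 at [0.5942 0.201  0.1422] clk 21.8333
turn [-0.0001 -0.0003  0.0003] rows 0.010507934473779573 | trans [-0.0958  0.0105  0.2901] rows 3.7 at [0.5942 0.201  0.1422] clk 21.8333
```

Call:
play_rows(
  motion=[
    {"turn": [0,0,0],"translation": [-0.048,0.005,0.03],"gripper": 1},
    {"turn": [0,0,0],"translation": [-0.048,0.0055,0.03],"gripper": 1},
    {"turn": [0,0,0],"translation": [0,0,0.045],"gripper": 1},
    {"turn": [0,0,0],"translation": [0,0,0.065],"gripper": 1},
    {"turn": [0,0,0],"translation": [0,0,0.065],"gripper": 1},
    {"turn": [0,0,0],"translation": [0,0,0.055],"gripper": 1},
    {"turn": [0,0,0],"translation": [0,0,0],"gripper": 1},
  ],
  newtons=30,
)

```text
clock: 22.42
eef_pos: [0.6419, 0.0974, 0.0343]
ee_rot: [3.132, -1.1, -1.041]
force: [-0.4, -0.7, 0.6]
width: 0.998
grasp_force: 0.0
```

```bash
python3 - <<'E'
from h import *
s=bot.observe();print(s['qpos'].round(2),s['force'].round(1))
Rs=side(-1.05,np.radians(27));z=Rs[:,2];c=np.array([.632,.1245,.045])
plan(c+.025*z,Rt=Rs);print(rot(s['ee_rot']).T@(c-s['eef_pos']))
w=grab('wrist');H,S,V=hsv(w);blobs(w,(S>100)&((H<15)|(H>172)),.045,None,1500);print(proj(w,c))
E
```

```text
[ 0.76  0.73 -0.52  1.19 -1.2  -1.24] [-0.4 -0.7  0.6]
turn [ 0.0008 -0.      0.0012] rows 0.03664136025726916 | trans [-0.0067 -0.0098 -0.0104] rows 0.2 at [0.6419 0.0974 0.0343] clk 22.4167
[-0.00332116 -0.00486105 -0.03021299]
[195, 231, 196, 184, 26574] [293.4 317.4] [0.6416 0.1167] ends [0.6739, 0.1417] [0.6078, 0.0906]
[303.13257966 342.66267454]
```

Call:
play_rows(
  motion=[
    {"turn": [0,0,0],"translation": [-0.002,-0.01,-0.006],"gripper": 1},
    {"turn": [0,0,0],"translation": [0,0,0],"gripper": 0.6},
    {"turn": [0,0,0],"translation": [0,0,0],"gripper": 0.6},
    {"turn": [0,0,0],"translation": [0,0,0],"gripper": 0.5},
    {"turn": [0,0,0],"translation": [0,0,0],"gripper": 0.5},
    {"turn": [0,0,0],"translation": [0,0,0],"gripper": 0.5},
    {"turn": [0,0,0],"translation": [0,0,0],"gripper": 0.5},
  ],
  newtons=35,
)

```text
clock: 23.05
eef_pos: [0.6457, 0.1078, 0.0369]
ee_rot: [-3.141, -1.1, -1.046]
force: [-2.5, 3.8, 6.3]
width: 0.727
grasp_force: 38.2
```

Call:
play_rows(
  motion=[
    {"turn": [0,0,0],"translation": [0.03,0,-0.0153],"gripper": 0.5},
    {"turn": [0,0,0],"translation": [0.0535,0,-0.0272],"gripper": 0.5},
    {"turn": [0,0,0],"translation": [0.065,0,-0.033],"gripper": 0.5},
    {"turn": [0,0,0],"translation": [0.065,0,-0.033],"gripper": 0.5},
    {"turn": [0,0,0],"translation": [0,0,0],"gripper": 0.5},
  ],
)

```text
clock: 23.47
eef_pos: [0.6467, 0.108, 0.1616]
ee_rot: [-3.125, -1.098, -1.062]
force: [-0.6, 1.2, -1.5]
width: 0.727
grasp_force: 38.4
```

```bash
python3 - <<'E'
from h import *
s=bot.observe();print(s['qpos'].round(2),s['force'].round(1),s['grasp_force'],s['width'])
Rs=side(-1.3,np.radians(27));z=Rs[:,2];c=np.array([.57,-.14,.16])
plan(c+.027*z);plan(c+.027*z,Rt=Rs)
E
```

```text
[ 0.79  0.57 -0.42  1.1  -1.31 -1.  ] [-0.6  1.2 -1.5] 38.400707342880196 0.7271042837886061
turn [0. 0. 0.] rows 0.0 | trans [0.16   0.3932 0.3667] rows 6.7 at [0.6467 0.108  0.1616] clk 23.4667
turn [-0.0728  0.0008  0.0344] rows 2.024189503794279 | trans [0.1955 0.2806 0.4446] rows 6.7 at [0.6467 0.108  0.1616] clk 23.4667
```

Call:
play_rows(
  motion=[
    {"turn": [-0.0364,0.0004,0.0172],"translation": [0,0,0],"gripper": 0.5},
    {"turn": [-0.0364,0.0004,0.0172],"translation": [0,0,0],"gripper": 0.5},
    {"turn": [0,0,0],"translation": [0,0,0],"gripper": 0.5},
  ],
)

```text
clock: 23.72
eef_pos: [0.6471, 0.1082, 0.1531]
ee_rot: [3.124, -1.101, -1.288]
force: [0.5, 0.6, -2.1]
width: 0.724
grasp_force: 38.9
```

```bash
python3 - <<'E'
from h import *
s=bot.observe();Rc=rot(s['ee_rot']);c=np.array([.565,-.14,.165])+.027*Rc[:,2]
w1=np.array([.545,.05,.175]);plan(w1);print((Rc.T@(c-w1)/.5).round(4))
E
```

```text
turn [0. 0. 0.] rows 0.0 | trans [0.0639 0.228  0.0331] rows 2.9 at [0.6471 0.1082 0.1531] clk 23.7167
[0.1524 0.0616 0.3995]
```

Call:
play_rows(
  motion=[
    {"turn": [0,0,0],"translation": [0.016,0.057,0.0083],"gripper": 0.5},
    {"turn": [0,0,0],"translation": [0.016,0.057,0.0083],"gripper": 0.5},
    {"turn": [0,0,0],"translation": [0.016,0.057,0.0083],"gripper": 0.5},
    {"turn": [0,0,0],"translation": [0.016,0.057,0.0083],"gripper": 0.5},
    {"turn": [0,0,0],"translation": [0.0254,0.0103,0.0666],"gripper": 0.5},
    {"turn": [0,0,0],"translation": [0.0254,0.0103,0.0666],"gripper": 0.5},
    {"turn": [0,0,0],"translation": [0.0254,0.0103,0.0666],"gripper": 0.5},
    {"turn": [0,0,0],"translation": [0.0254,0.0103,0.0666],"gripper": 0.5},
    {"turn": [0,0,0],"translation": [0.0254,0.0103,0.0666],"gripper": 0.5},
    {"turn": [0,0,0],"translation": [0.0254,0.0103,0.0666],"gripper": 0.5},
  ],
)

```text
clock: 24.55
eef_pos: [0.5704, -0.167, 0.1545]
ee_rot: [3.119, -1.101, -1.277]
force: [1.6, -0.1, -1.3]
width: 0.724
grasp_force: 39.0
```

```bash
python3 - <<'E'
from h import *
s=bot.observe();print(s['qpos'].round(2),s['force'].round(1),s['grasp_force'],s['ee_rot'].round(3))
Rs=side(-1.3,np.radians(27));z=Rs[:,2];c=np.array([.565,-.14,.15])
plan(c+.027*z);plan(c+.027*z,Rt=Rs)
E
```

```text
[ 0.38  0.41 -0.75  1.27 -1.19 -1.11] [ 1.6 -0.1 -1.3] 38.97473348562926 [ 3.119 -1.101 -1.277]
turn [0. 0. 0.] rows 0.0 | trans [-0.033  -0.0044  0.0092] rows 0.4 at [ 0.5704 -0.167   0.1545] clk 24.55
turn [ 0.0006 -0.0006  0.0033] rows 0.08563760515441378 | trans [-0.033  -0.0041  0.0092] rows 0.4 at [ 0.5704 -0.167   0.1545] clk 24.55
```

The cup is over the tin. I lower 30 mm and roll it out.

Call:
play_rows(
  motion=[
    {"turn": [0,0,0],"translation": [-0.0535,0,0.0272],"gripper": 0.5},
    {"turn": [0,0,-0.0397],"translation": [0,0,0],"gripper": 0.5},
    {"turn": [0,0,-0.0397],"translation": [0,0,0],"gripper": 0.5},
    {"turn": [0,0,-0.0397],"translation": [0,0,0],"gripper": 0.5},
    {"turn": [0,0,-0.0397],"translation": [0,0,0],"gripper": 0.5},
    {"turn": [0,0,-0.0397],"translation": [0,0,0],"gripper": 0.5},
    {"turn": [0,0,-0.0397],"translation": [0,0,0],"gripper": 0.5},
    {"turn": [0,0,-0.0397],"translation": [0,0,0],"gripper": 0.5},
    {"turn": [0,0,-0.0397],"translation": [0,0,0],"gripper": 0.5},
    {"turn": [0,0,-0.0397],"translation": [0,0,0],"gripper": 0.5},
  ],
)

```text
clock: 25.38
eef_pos: [0.5702, -0.1659, 0.1247]
ee_rot: [2.079, -0.382, 0.063]
force: [-0.1, -0.7, -2.7]
width: 0.728
grasp_force: 39.2
```

Call:
play_rows(
  motion=[
    {"turn": [0,0,-0.03],"translation": [0,0,0],"gripper": 0.5},
    {"turn": [0,0,-0.03],"translation": [0,0,0],"gripper": 0.5},
    {"turn": [0,0,-0.03],"translation": [0,0,0],"gripper": 0.5},
    {"turn": [0,0,-0.03],"translation": [0,0,0],"gripper": 0.5},
    {"turn": [0,0,-0.03],"translation": [0,0,0],"gripper": 0.5},
    {"turn": [0,0,-0.0397],"translation": [0,0,0],"gripper": 0.5},
    {"turn": [0,0,-0.0397],"translation": [0,0,0],"gripper": 0.5},
    {"turn": [0,0,-0.0397],"translation": [0,0,0],"gripper": 0.5},
    {"turn": [0,0,-0.0397],"translation": [0,0,0],"gripper": 0.5},
    {"turn": [0,0,-0.0397],"translation": [0,0,0],"gripper": 0.5},
  ],
)

```text
clock: 26.22
eef_pos: [0.5702, -0.1659, 0.1248]
ee_rot: [2.142, 0.582, 0.608]
force: [0.0, 0.1, -1.8]
width: 0.723
grasp_force: 39.2
```

Call:
play_rows(
  motion=[
    {"turn": [0,0,-0.0397],"translation": [0,0,0],"gripper": 0.5},
    {"turn": [0,0,-0.0397],"translation": [0,0,0],"gripper": 0.5},
    {"turn": [0,0,-0.0397],"translation": [0,0,0],"gripper": 0.5},
    {"turn": [0,0,-0.0397],"translation": [0,0,0],"gripper": 0.5},
    {"turn": [0,0,0],"translation": [0,0,0],"gripper": 0.5},
    {"turn": [0,0,0],"translation": [0,0,0],"gripper": 0.5},
    {"turn": [0,0,0],"translation": [0,0,0],"gripper": 0.5},
    {"turn": [0,0,0],"translation": [0,0,0],"gripper": 0.5},
  ],
)

```text
clock: 26.88
eef_pos: [0.5706, -0.166, 0.1256]
ee_rot: [2.465, 0.954, 1.062]
force: [-0.2, 0.5, -1.7]
width: 0.726
grasp_force: 39.2
```

```bash
python3 - <<'E'
from h import *
s=bot.observe();print(s['qpos'].round(2),s['force'].round(1),s['grasp_force'],s['ee_rot'].round(3))
Rc=rot(s['ee_rot']);R0=side(-1.3,np.radians(27)); up=R0.T@[0,0,1]; print('cup axis now',(Rc@up).round(2),'grasp',(s['eef_pos']-.027*Rc[:,2]).round(3))
w=grab('wrist');cv2.imwrite('pics/w7.png',w['frame'][:,:,::-1])
f=grab('scene');t=grab('top')
H,S,V=hsv(f);print('beads scene');blobs(f,(S>45)&(H<25)&(V>60),.013,[150,420,180,330],10)
E
```

```text
[ 0.37  0.46 -0.77  1.31 -1.17  1.53] [-0.2  0.5 -1.7] 39.19172703899676 [2.465 0.954 1.062]
cup axis now [ 0.14  0.84 -0.52] grasp [ 0.564 -0.143  0.138]
beads scene
[228, 214, 40, 34, 742] [247. 231.] [ 0.4188 -0.1878] ends [0.3778, -0.1385] [0.455, -0.2314]
[176, 233, 8, 8, 46] [179.8 236.3] [ 0.4348 -0.3481] ends [0.4242, -0.3545] [0.4447, -0.3421]
[360, 234, 8, 8, 43] [363.1 237.7] [0.4445 0.0931] ends [0.4531, 0.086] [0.437, 0.0994]
[208, 237, 7, 8, 44] [210.8 240.8] [ 0.4507 -0.2717] ends [0.4381, -0.2732] [0.461, -0.2703]
[362, 256, 8, 8, 48] [365.3 259.3] [0.5134 0.094 ] ends [0.5042, 0.0997] [0.5226, 0.0884]
```

```bash
python3 - <<'E'
from h import *
s=bot.observe();Rc=rot(s['ee_rot']);k=np.cross(Rc[:,2],[0,0,1]);k/=np.linalg.norm(k);print((Rc.T@k*.3/np.pi/3).round(4))
E
```

```text
[-0.0129 -0.0291 -0.    ]
```

Call:
play_rows(
  motion=[
    {"turn": [-0.0129,-0.0291,0],"translation": [0,0,0],"gripper": 0.5},
    {"turn": [-0.0129,-0.0291,0],"translation": [0,0,0],"gripper": 0.5},
    {"turn": [-0.0129,-0.0291,0],"translation": [0,0,0],"gripper": 0.5},
    {"turn": [0,0,0],"translation": [0,0,0],"gripper": 0.5},
    {"turn": [0,0,0],"translation": [0,0,-0.03],"gripper": 0.5},
    {"turn": [0,0,0],"translation": [0,0,0.03],"gripper": 0.5},
    {"turn": [0,0,0],"translation": [0,0,-0.03],"gripper": 0.5},
    {"turn": [0,0,0],"translation": [0,0,0.03],"gripper": 0.5},
    {"turn": [0,0,0],"translation": [0,0,0],"gripper": 0.5},
    {"turn": [0,0,0],"translation": [0,0,0],"gripper": 0.5},
  ],
)

```text
clock: 27.87
eef_pos: [0.5705, -0.1665, 0.1264]
ee_rot: [1.97, 1.123, 0.631]
force: [0.3, 0.4, -1.7]
width: 0.725
grasp_force: 39.2
```

Call:
play_rows(
  motion=[
    {"turn": [0.0129,0.0291,0],"translation": [0,0,0],"gripper": 0.5},
    {"turn": [0.0129,0.0291,0],"translation": [0,0,0],"gripper": 0.5},
    {"turn": [0.0129,0.0291,0],"translation": [0,0,0],"gripper": 0.5},
    {"turn": [0,0,0.0397],"translation": [0,0,0],"gripper": 0.5},
    {"turn": [0,0,0.0397],"translation": [0,0,0],"gripper": 0.5},
    {"turn": [0,0,0.0397],"translation": [0,0,0],"gripper": 0.5},
    {"turn": [0,0,0.0397],"translation": [0,0,0],"gripper": 0.5},
    {"turn": [0,0,0.0397],"translation": [0,0,0],"gripper": 0.5},
    {"turn": [0,0,0.0397],"translation": [0,0,0],"gripper": 0.5},
    {"turn": [0,0,0.0397],"translation": [0,0,0],"gripper": 0.5},
  ],
)

```text
clock: 28.7
eef_pos: [0.5706, -0.1659, 0.1263]
ee_rot: [2.055, 0.245, 0.396]
force: [-0.3, 0.1, -0.9]
width: 0.726
grasp_force: 39.3
```

Call:
play_rows(
  motion=[
    {"turn": [0,0,0.0397],"translation": [0,0,0],"gripper": 0.5},
    {"turn": [0,0,0.0397],"translation": [0,0,0],"gripper": 0.5},
    {"turn": [0,0,0.0397],"translation": [0,0,0],"gripper": 0.5},
    {"turn": [0,0,0.0397],"translation": [0,0,0],"gripper": 0.5},
    {"turn": [0,0,0.0397],"translation": [0,0,0],"gripper": 0.5},
    {"turn": [0,0,0.0397],"translation": [0,0,0],"gripper": 0.5},
    {"turn": [0,0,0.0397],"translation": [0,0,0],"gripper": 0.5},
    {"turn": [0,0,0.0397],"translation": [0,0,0],"gripper": 0.5},
    {"turn": [0,0,0.0397],"translation": [0,0,0],"gripper": 0.5},
    {"turn": [0,0,0.0397],"translation": [0,0,0],"gripper": 0.5},
  ],
)

```text
clock: 29.53
eef_pos: [0.5706, -0.1659, 0.1263]
ee_rot: [2.303, -0.829, -0.316]
force: [-0.6, -0.1, -1.3]
width: 0.73
grasp_force: 39.2
```

```bash
python3 - <<'E'
from h import *
s=bot.observe();Rc=rot(s['ee_rot']);print(s['qpos'].round(2),s['force'].round(2),s['eef_pos'])
R0=side(-1.3,np.radians(27));w=R.from_matrix(Rc.T@R0).as_rotvec()/np.pi;print('turn',w.round(4))
c=s['eef_pos'];print(c)
# world targets expressed in R0 axes
for P in([.56,-.05,.175],[.545,.06,.175]): print((R0.T@(np.array(P)-c)/.5).round(4))
E
```

```text
[ 0.37  0.45 -0.77  1.31 -1.17 -0.6 ] [-0.57 -0.09 -1.3 ] [ 0.57056908 -0.16590612  0.12627271]
turn [ 0.0008 -0.0006  0.1903]
[ 0.57056908 -0.16590612  0.12627271]
[-0.0171 -0.0416 -0.2483]
[-0.117  -0.0716 -0.4443]
```

Call:
play_rows(
  motion=[
    {"turn": [0,0,0.0381],"translation": [0,0,0],"gripper": 0.5},
    {"turn": [0,0,0.0381],"translation": [0,0,0],"gripper": 0.5},
    {"turn": [0,0,0.0381],"translation": [0,0,0],"gripper": 0.5},
    {"turn": [0,0,0.0381],"translation": [0,0,0],"gripper": 0.5},
    {"turn": [0,0,0.0381],"translation": [0,0,0],"gripper": 0.5},
    {"turn": [0,0,0],"translation": [0.05,-0.01,-0.02],"gripper": 0.5},
    {"turn": [0,0,0],"translation": [0,-0.015,-0.07],"gripper": 0.5},
    {"turn": [0,0,0],"translation": [-0.03,-0.015,-0.07],"gripper": 0.5},
    {"turn": [0,0,0],"translation": [-0.035,-0.01,-0.07],"gripper": 0.5},
  ],
)

```text
clock: 30.28
eef_pos: [0.5662, -0.0562, 0.1722]
ee_rot: [3.134, -1.1, -1.295]
force: [0.9, 0.8, -1.1]
width: 0.724
grasp_force: 39.4
```

Call:
play_rows(
  motion=[
    {"turn": [0,0,0],"translation": [-0.033,-0.01,-0.065],"gripper": 0.5},
    {"turn": [0,0,0],"translation": [-0.033,-0.01,-0.065],"gripper": 0.5},
    {"turn": [0,0,0],"translation": [-0.033,-0.01,-0.065],"gripper": 0.5},
    {"turn": [0,0,0],"translation": [0,0,0],"gripper": 0.5},
  ],
)

```text
clock: 30.62
eef_pos: [0.5531, 0.0594, 0.1707]
ee_rot: [3.135, -1.1, -1.285]
force: [1.1, 0.3, -0.9]
width: 0.726
grasp_force: 39.4
```

```bash
python3 - <<'E'
from h import *
s=bot.observe();print(s['qpos'].round(2),s['force'].round(2),s['ee_rot'])
Rs=side(-1.3,np.radians(27))
plan([.6064,.107,.08],Rt=Rs);plan([.6064,.107,.038],Rt=Rs)
t=grab('top');H,S,V=hsv(t)
print('beads');blobs(t,(S>45)&(H<25),.013,[200,330,205,330],8);blobs(t,(S>45)&(H<25),.013,[330,500,240,300],8)
E
```

```text
[ 0.84  0.53 -0.44  0.86 -1.47 -1.06] [ 1.12  0.28 -0.91] [ 3.13452598 -1.10010111 -1.2847758 ]
turn [-0.0021 -0.0002  0.0022] rows 0.0760067897368733 | trans [-0.1903 -0.1282  0.026 ] rows 2.8 at [0.5531 0.0594 0.1707] clk 30.6167
turn [-0.0021 -0.0002  0.0022] rows 0.0760067897368733 | trans [-0.2652 -0.1282  0.0642] rows 3.6 at [0.5531 0.0594 0.1707] clk 30.6167
beads
[252, 188, 37, 37, 1067] [270.6 206.1] [0.579  0.0936] ends [0.6064, 0.1275] [0.55, 0.0576]
[267, 234, 8, 7, 39] [270.3 237.1] [0.5083 0.0948] ends [0.5123, 0.1015] [0.504, 0.0877]
[200, 247, 9, 8, 45] [203.5 250.2] [0.4812 0.2448] ends [0.4887, 0.2424] [0.4733, 0.2474]
[199, 262, 9, 19, 115] [202.1 271. ] [0.4348 0.2476] ends [0.4552, 0.246] [0.4142, 0.2493]
[267, 264, 8, 8, 39] [270.5 267.5] [0.4397 0.0948] ends [0.4472, 0.0973] [0.4323, 0.0924]
[198, 289, 7, 11, 56] [200.6 293.6] [0.3846 0.2505] ends [0.3949, 0.2509] [0.3727, 0.25]
[429, 259, 8, 7, 39] [432.6 262.4] [ 0.4445 -0.2707] ends [0.4451, -0.2783] [0.4439, -0.2628]
[369, 261, 30, 44, 907] [383.6 282.7] [ 0.4009 -0.1583] ends [0.4484, -0.1751] [0.354, -0.1417]
[463, 265, 8, 8, 40] [466.4 268.6] [ 0.4292 -0.347 ] ends [0.4277, -0.355] [0.4306, -0.3389]
```

Call:
play_rows(
  motion=[
    {"turn": [-0.002,0,0.002],"translation": [0,0,0],"gripper": 0.5},
    {"turn": [0,0,0],"translation": [-0.0476,-0.032,0.0065],"gripper": 0.5},
    {"turn": [0,0,0],"translation": [-0.0476,-0.032,0.0065],"gripper": 0.5},
    {"turn": [0,0,0],"translation": [-0.0476,-0.032,0.0065],"gripper": 0.5},
    {"turn": [0,0,0],"translation": [-0.0476,-0.032,0.0065],"gripper": 0.5},
    {"turn": [0,0,0],"translation": [-0.04,0,0.0204],"gripper": 0.5},
    {"turn": [0,0,0],"translation": [-0.025,0,0.0127],"gripper": 0.5},
    {"turn": [0,0,0],"translation": [0,0,0],"gripper": 0.5},
    {"turn": [0,0,0],"translation": [0,0,0],"gripper": 0.5},
  ],
)

```text
clock: 31.42
eef_pos: [0.6045, 0.0976, 0.0432]
ee_rot: [3.13, -1.105, -1.298]
force: [-0.5, 0.0, 0.0]
width: 0.729
grasp_force: 39.4
```

```bash
python3 - <<'E'
from h import *
s=bot.observe();print(s['qpos'].round(2),s['force'].round(2),s['ee_rot'])
plan([.6064,.107,.0375],Rt=side(-1.3,np.radians(27)))
f=grab('scene');H,S,V=hsv(f);blobs(f,(S>100)&((H<15)|(H>172)),.045,[350,430,240,340],200)
E
```

```text
[ 0.81  0.8  -0.32  0.89 -1.37 -1.17] [-0.51  0.05  0.03] [ 3.12955313 -1.10450576 -1.29824362]
turn [ 0.0033 -0.0016  0.0002] rows 0.09287957199028983 | trans [-0.0179 -0.0087 -0.0102] rows 0.3 at [0.6045 0.0976 0.0432] clk 31.4167
[363, 257, 31, 43, 955] [376.5 275.9] [0.5895 0.112 ] ends [0.5338, 0.1281] [0.6504, 0.0944]
```

Call:
play_rows(
  motion=[
    {"turn": [0.003,-0.0016,0],"translation": [-0.0036,0,0.0018],"gripper": 0.5},
    {"turn": [0,0,0],"translation": [0,0,0],"gripper": 0.5},
  ],
)

```text
clock: 31.63
eef_pos: [0.605, 0.0988, 0.042]
ee_rot: [-3.137, -1.097, -1.303]
force: [0.0, -0.0, -1.5]
width: 0.725
grasp_force: 39.4
```

Call:
play_rows(
  motion=[
    {"turn": [0,0,0],"translation": [-0.0036,0,0.0018],"gripper": 0.5},
    {"turn": [0,0,0],"translation": [0,0,0],"gripper": 0.5},
  ],
)

```text
clock: 31.8
eef_pos: [0.6049, 0.099, 0.0393]
ee_rot: [-3.139, -1.098, -1.301]
force: [0.9, -0.5, -1.2]
width: 0.728
grasp_force: 39.4
```

Call:
play_rows(
  motion=[
    {"turn": [0,0,0],"translation": [-0.0036,0,0.0018],"gripper": 0.5},
    {"turn": [0,0,0],"translation": [0,0,0],"gripper": 0.5},
    {"turn": [0,0,0],"translation": [-0.0018,0,0.0009],"gripper": 0.5},
    {"turn": [0,0,0],"translation": [0,0,0],"gripper": 0.5},
  ],
)

```text
clock: 32.13
eef_pos: [0.6051, 0.099, 0.0368]
ee_rot: [-3.14, -1.1, -1.3]
force: [-2.0, 0.6, 4.4]
width: 0.726
grasp_force: 39.6
```

Call:
play_rows(
  motion=[
    {"turn": [0,0,0],"translation": [0,0,0],"gripper": 0.8},
    {"turn": [0,0,0],"translation": [0,0,0],"gripper": 0.9},
    {"turn": [0,0,0],"translation": [0,0,0],"gripper": 1},
    {"turn": [0,0,0],"translation": [0,0,0],"gripper": 1},
    {"turn": [0,0,0],"translation": [0,0,-0.03],"gripper": 1},
    {"turn": [0,0,0],"translation": [0,0,-0.06],"gripper": 1},
    {"turn": [0,0,0],"translation": [0,0,-0.06],"gripper": 1},
    {"turn": [0,0,0],"translation": [0,0,-0.06],"gripper": 1},
    {"turn": [0,0,0],"translation": [0.08,0,-0.02],"gripper": 1},
    {"turn": [0,0,0],"translation": [0.08,0,-0.02],"gripper": 1},
  ],
)

```text
clock: 32.97
eef_pos: [0.5841, 0.1735, 0.1639]
ee_rot: [3.136, -1.1, -1.291]
force: [1.4, 0.2, 0.0]
width: 0.997
grasp_force: 0.0
```

Call:
play_rows(
  motion=[
    {"turn": [0,-0.037,0],"translation": [0,0,0],"gripper": 1},
    {"turn": [0,-0.037,0],"translation": [0,0,0],"gripper": 1},
    {"turn": [0,-0.037,0],"translation": [0,0,0],"gripper": 1},
    {"turn": [0,-0.037,0],"translation": [0,0,0],"gripper": 1},
    {"turn": [0,-0.037,0],"translation": [0,0,0],"gripper": 1},
    {"turn": [0,-0.037,0],"translation": [0,0,0],"gripper": 1},
    {"turn": [0,-0.037,0],"translation": [0,0,0],"gripper": 1},
    {"turn": [0,-0.037,0],"translation": [0,0,0],"gripper": 1},
    {"turn": [0,-0.037,0],"translation": [0,0,0],"gripper": 0.5},
    {"turn": [0,-0.017,0],"translation": [0,0,0],"gripper": 0.5},
  ],
)

```text
clock: 33.8
eef_pos: [0.5857, 0.1711, 0.1664]
ee_rot: [-3.137, 0.008, -1.3]
force: [0.5, 0.5, 0.9]
width: 0.747
grasp_force: 0.0
```

```bash
python3 - <<'E'
from h import *
s=bot.observe();print(s['qpos'].round(2),s['ee_rot'].round(3))
plan([.508,.095,.10],-.3);plan([.508,.095,.10],-1.3)
t=grab('top');f=grab('scene');H,S,V=hsv(t)
m=((S>60)&((H<15)|(H>172)));blobs(t,m,.075,[225,300,150,220],100)
H,S,V=hsv(f);blobs(f,(S>100)&((H<15)|(H>172)),.045,[350,430,240,340],200)
# bead orientation from scene/top minAreaRect upscaled: print top pixels patch
p=t['frame'][229:246,262:280].mean(2).astype(int)
cv2.imwrite('pics/b.png',t['frame'])
for c in((.60,.13),(.599,.122)):
  for g in(t,f):
    a=np.linspace(0,6.283,60);r=np.array([proj(g,[c[0]+.033*np.cos(x),c[1]+.033*np.sin(x),.075]) for x in a]);b=np.array([proj(g,[c[0]+.029*np.cos(x),c[1]+.029*np.sin(x),0]) for x in a]);print(c,r.min(0).round(1),r.max(0).round(1),b.min(0).round(1),b.max(0).round(1))
E
```

```text
[ 0.54  0.4   0.14 -0.01 -1.31 -0.26] [-3.137  0.008 -1.3  ]
turn [-0.0027  0.0016 -0.3182] rows 7.997672656797103 | trans [-0.1035  0.1913  0.1327] rows 3.1 at [0.5857 0.1711 0.1664] clk 33.8
turn [-0.0016  0.0026  0.0001] rows 0.0757476898969968 | trans [0.1051 0.1904 0.1327] rows 3.1 at [0.5857 0.1711 0.1664] clk 33.8
[243, 178, 31, 33, 759] [258.5 193.8] [0.5956 0.1133] ends [0.6243, 0.1349] [0.5654, 0.0905]
[364, 260, 30, 42, 1067] [377.6 279.7] [0.6002 0.1136] ends [0.5427, 0.1223] [0.658, 0.1049]
(0.6, 0.13) [235.2 176.7] [266.1 207.1] [242.7 185.9] [267.9 210.7]
(0.6, 0.13) [370.8 259. ] [401.8 282.8] [370.5 282.1] [396.6 302.8]
(0.599, 0.122) [238.9 177.1] [269.9 207.5] [246.2 186.3] [271.4 211.1]
(0.599, 0.122) [367.  258.7] [398.  282.4] [366.9 281.8] [392.9 302.5]
```

The cup stands upright near (.598,.114). Next I pick up the beads, the nearest first.

Call:
play_rows(
  motion=[
    {"turn": [0,0.0026,0],"translation": [0.0263,0.0476,0.033],"gripper": 0.5},
    {"turn": [0,0,0],"translation": [0.0263,0.0476,0.033],"gripper": 0.5},
    {"turn": [0,0,0],"translation": [0.0263,0.0476,0.033],"gripper": 0.5},
    {"turn": [0,0,0],"translation": [0.0263,0.0476,0.033],"gripper": 0.5},
    {"turn": [0,0,0],"translation": [0,0,0],"gripper": 0.5},
  ],
  newtons=25,
)

```text
clock: 34.32
eef_pos: [0.4998, 0.0915, 0.0937]
ee_rot: [3.13, -0.008, -1.3]
force: [0.1, 0.1, -0.3]
width: 0.5
grasp_force: 0.0
```

```bash
cat >> h.py <<'E'
def beads():
    w=grab('wrist');H,S,V=hsv(w);m=((S>60)&(H<25)).astype(np.uint8);n,l,s,c=cv2.connectedComponentsWithStats(m)
    for i in range(1,n):
        if 150<s[i,4]<5000 and s[i,2]<90 and s[i,3]<90:
            r=cv2.minAreaRect(np.argwhere(l==i)[:,::-1].astype(np.float32));print(s[i,4],c[i].round(),onz(w,c[i],.011)[:2].round(4),[round(x,1) for x in r[1]],round(r[2],1))
E
python3 - <<'E'
from h import *
beads();plan([.508,.095,.003],-1.3)
E
```

```text
384 [301. 246.] [0.5092 0.0957] [20.5, 20.1] 66.8
379 [390. 269.] [0.4412 0.0954] [21.7, 18.2] 58.0
turn [ 0.002  -0.0028  0.0004] rows 0.0869828525674282 | trans [-0.0011 -0.01    0.1861] rows 2.2 at [0.5033 0.0931 0.096 ] clk 34.3667
```

Call:
play_rows(
  motion=[
    {"turn": [0.002,-0.0028,0],"translation": [-0.001,-0.012,0.05],"gripper": 0.5},
    {"turn": [0,0,0],"translation": [0,0,0.08],"gripper": 0.5},
    {"turn": [0,0,0],"translation": [0,0,0.045],"gripper": 0.5},
    {"turn": [0,0,0],"translation": [0,0,0.011],"gripper": 0.5},
    {"turn": [0,0,0],"translation": [0,0,0],"gripper": 0.3},
    {"turn": [0,0,0],"translation": [0,0,0],"gripper": 0},
    {"turn": [0,0,0],"translation": [0,0,0],"gripper": 0},
    {"turn": [0,0,0],"translation": [0,0,0],"gripper": 0},
    {"turn": [0,0,0],"translation": [0,0,0],"gripper": 0},
    {"turn": [0,0,0],"translation": [0,0,0],"gripper": 0},
  ],
)

```text
clock: 35.2
eef_pos: [0.5146, 0.0973, 0.0066]
ee_rot: [-3.132, 0.002, -1.299]
force: [-1.8, 1.9, 5.0]
width: 0.172
grasp_force: 24.8
```

Call:
play_rows(
  motion=[
    {"turn": [0,0,0],"translation": [0,0,-0.06],"gripper": 0},
    {"turn": [0,0,0],"translation": [0,0,-0.08],"gripper": 0},
    {"turn": [0,0,0],"translation": [0,0,-0.08],"gripper": 0},
    {"turn": [0,0,0],"translation": [0,0,-0.03],"gripper": 0},
    {"turn": [0,0,0],"translation": [0,0,0],"gripper": 0},
  ],
)

```text
clock: 35.62
eef_pos: [0.5154, 0.097, 0.1356]
ee_rot: [-3.125, 0.002, -1.299]
force: [0.2, 0.4, -1.0]
width: 0.173
grasp_force: 24.5
```

```bash
python3 - <<'E'
from h import *
s=bot.observe();print(s['width'],s['grasp_force']);plan([.565,-.12,.10],-1.3)
E
```

```text
0.1725725028944676 24.455206096172333
turn [-0.0053  0.0007  0.0004] rows 0.13393098444024312 | trans [0.4448 0.0206 0.0713] rows 5.4 at [0.5154 0.097  0.1356] clk 35.6167
```

Call:
play_rows(
  motion=[
    {"turn": [-0.005,0,0],"translation": [0.0739,0.005,0.006],"gripper": 0},
    {"turn": [0,0,0],"translation": [0.0739,0.005,0.006],"gripper": 0},
    {"turn": [0,0,0],"translation": [0.0739,0.005,0.006],"gripper": 0},
    {"turn": [0,0,0],"translation": [0.0739,0.005,0.006],"gripper": 0},
    {"turn": [0,0,0],"translation": [0.0739,0.005,0.006],"gripper": 0},
    {"turn": [0,0,0],"translation": [0.0739,0.005,0.006],"gripper": 0},
    {"turn": [0,0,0],"translation": [0,0,0.06],"gripper": 0},
    {"turn": [0,0,0],"translation": [0,0,0],"gripper": 0.4},
    {"turn": [0,0,0],"translation": [0,0,0],"gripper": 0.4},
    {"turn": [0,0,0],"translation": [0,0,0],"gripper": 0.4},
  ],
)

```text
clock: 36.45
eef_pos: [0.5575, -0.121, 0.0828]
ee_rot: [3.133, 0.001, -1.298]
force: [0.6, 0.1, 0.6]
width: 0.401
grasp_force: 0.0
```

```bash
python3 - <<'E'
from h import *
s=bot.observe();print(s['width'],s['grasp_force'],s['qpos'].round(2));plan([.4412,.0954,.11],-1.3)
t=grab('top');H,S,V=hsv(t);blobs(t,(S>45)&(H<25),.013,[230,500,205,300],8)
E
```

```text
0.4008659217256584 0.0 [ 0.06  0.39 -0.09  0.   -1.1   0.21]
turn [0.0028 0.0003 0.0006] rows 0.0725425293305124 | trans [-0.4793  0.1084 -0.0545] rows 5.9 at [ 0.5575 -0.121   0.0828] clk 36.45
[348, 205, 14, 9, 77] [354.1 208.9] [ 0.5696 -0.0962] ends [0.576, -0.0814] [0.5633, -0.111]
[361, 217, 7, 8, 34] [364.  220.6] [ 0.5423 -0.1182] ends [0.5422, -0.125] [0.5424, -0.1113]
[430, 259, 7, 7, 37] [432.6 262.1] [ 0.4451 -0.2709] ends [0.4522, -0.2705] [0.4384, -0.2712]
[369, 261, 30, 44, 910] [383.6 282.8] [ 0.4008 -0.1583] ends [0.4484, -0.1751] [0.354, -0.1417]
[463, 265, 8, 8, 41] [466.4 268.5] [ 0.4294 -0.347 ] ends [0.4328, -0.3394] [0.4261, -0.3541]
```

Call:
play_rows(
  motion=[
    {"turn": [0.003,0,0],"translation": [0,0,-0.0545],"gripper": 0.5},
    {"turn": [0,0,0],"translation": [-0.0685,0.0155,0],"gripper": 0.5},
    {"turn": [0,0,0],"translation": [-0.0685,0.0155,0],"gripper": 0.5},
    {"turn": [0,0,0],"translation": [-0.0685,0.0155,0],"gripper": 0.5},
    {"turn": [0,0,0],"translation": [-0.0685,0.0155,0],"gripper": 0.5},
    {"turn": [0,0,0],"translation": [-0.0685,0.0155,0],"gripper": 0.5},
    {"turn": [0,0,0],"translation": [-0.0685,0.0155,0],"gripper": 0.5},
    {"turn": [0,0,0],"translation": [-0.0685,0.0155,0],"gripper": 0.5},
    {"turn": [0,0,0],"translation": [0,0,0],"gripper": 0.5},
  ],
)

```text
clock: 37.25
eef_pos: [0.4393, 0.1001, 0.1113]
ee_rot: [-3.138, 0.003, -1.293]
force: [-0.8, 0.3, -0.6]
width: 0.498
grasp_force: 0.0
```

```bash
python3 - <<'E'
from h import *
beads();plan([.4412,.0954,.004],-1.3)
E
```

```text
338 [317. 230.] [0.4403 0.0956] [19.4, 18.6] 56.3
270 [167. 335.] [0.5382 0.2212] [14.0, 32.0] 79.7
248 [137. 350.] [0.5608 0.2435] [19.5, 16.8] 20.0
668 [278. 390.] [0.4327 0.2511] [46.2, 16.2] 15.9
202 [328. 402.] [0.3859 0.2516] [11.6, 24.7] 76.0
338 [198. 439.] [0.493  0.3287] [18.5, 24.4] 24.0
151 [487. 474.] [0.2067 0.2941] [14.0, 17.0] 90.0
turn [-0.0012  0.0008  0.0024] rows 0.06979725722247873 | trans [ 0.0062 -0.      0.2147] rows 2.6 at [0.4404 0.0984 0.1113] clk 37.3
```

Call:
play_rows(
  motion=[
    {"turn": [0,0,0.002],"translation": [0.006,0.001,0.05],"gripper": 0.5},
    {"turn": [0,0,0],"translation": [0,0,0.08],"gripper": 0.5},
    {"turn": [0,0,0],"translation": [0,0,0.07],"gripper": 0.5},
    {"turn": [0,0,0],"translation": [0,0,0.014],"gripper": 0.5},
    {"turn": [0,0,0],"translation": [0,0,0],"gripper": 0.3},
    {"turn": [0,0,0],"translation": [0,0,0],"gripper": 0},
    {"turn": [0,0,0],"translation": [0,0,0],"gripper": 0},
    {"turn": [0,0,0],"translation": [0,0,0],"gripper": 0},
    {"turn": [0,0,0],"translation": [0,0,0],"gripper": 0},
    {"turn": [0,0,0],"translation": [0,0,0],"gripper": 0},
  ],
)

```text
clock: 38.13
eef_pos: [0.4425, 0.0929, 0.004]
ee_rot: [-3.138, 0.002, -1.305]
force: [-0.8, -0.2, 5.7]
width: 0.196
grasp_force: 24.9
```

Call:
play_rows(
  motion=[
    {"turn": [0,0,0],"translation": [0,0,-0.06],"gripper": 0},
    {"turn": [0,0,0],"translation": [0,0,-0.08],"gripper": 0},
    {"turn": [0,0,0],"translation": [0,0,-0.08],"gripper": 0},
    {"turn": [0,0,0],"translation": [0.0739,-0.0151,-0.005],"gripper": 0},
    {"turn": [0,0,0],"translation": [0.0739,-0.0151,0],"gripper": 0},
    {"turn": [0,0,0],"translation": [0.0739,-0.0151,0],"gripper": 0},
    {"turn": [0,0,0],"translation": [0.0739,-0.0151,0],"gripper": 0},
    {"turn": [0,0,0],"translation": [0.0739,-0.0151,0],"gripper": 0},
    {"turn": [0,0,0],"translation": [0.0739,-0.0151,0],"gripper": 0},
    {"turn": [0,0,0],"translation": [0.0739,-0.0151,0],"gripper": 0},
  ],
)

```text
clock: 38.97
eef_pos: [0.5605, -0.1456, 0.115]
ee_rot: [-3.141, 0.002, -1.306]
force: [0.6, 0.7, 0.5]
width: 0.204
grasp_force: 24.6
```

Call:
play_rows(
  motion=[
    {"turn": [0,0,0],"translation": [0,0,0.06],"gripper": 0},
    {"turn": [0,0,0],"translation": [0,0,0],"gripper": 0.4},
    {"turn": [0,0,0],"translation": [0,0,0],"gripper": 0.5},
    {"turn": [0,0,0],"translation": [0,0,0],"gripper": 0.5},
    {"turn": [0,0,0],"translation": [0,0,-0.05],"gripper": 0.5},
  ],
)

```text
clock: 39.38
eef_pos: [0.5574, -0.1423, 0.1069]
ee_rot: [3.135, 0.005, -1.305]
force: [-0.0, -0.0, -0.4]
width: 0.504
grasp_force: 0.0
```

Call:
play_rows(
  motion=[
    {"turn": [0,0,0],"translation": [0.0359,0.058,0],"gripper": 0.5},
    {"turn": [0,0,0],"translation": [0.0359,0.058,0],"gripper": 0.5},
    {"turn": [0,0,0],"translation": [0.0359,0.058,0],"gripper": 0.5},
    {"turn": [0,0,0],"translation": [0.0359,0.058,0],"gripper": 0.5},
    {"turn": [0,0,0],"translation": [0.0359,0.058,0],"gripper": 0.5},
    {"turn": [0,0,0],"translation": [0,0,0],"gripper": 0.5},
  ],
)

```text
clock: 39.88
eef_pos: [0.441, -0.2704, 0.1117]
ee_rot: [-3.14, -0.0, -1.307]
force: [-0.3, -0.1, -0.5]
width: 0.497
grasp_force: 0.0
```

```bash
python3 - <<'E'
from h import *
beads();plan([.4447,-.2708,.004],-1.3)
E
```

```text
393 [360. 139.] [ 0.4301 -0.3477] [20.2, 20.2] 71.6
324 [311. 233.] [ 0.4457 -0.2717] [17.5, 19.4] 11.3
386 [ 98. 372.] [ 0.595  -0.0971] [18.8, 24.6] 63.4
turn [-0.0008 -0.0001 -0.0022] rows 0.05971272800957461 | trans [ 0.0039 -0.0031  0.2153] rows 2.6 at [ 0.4427 -0.2693  0.1116] clk 39.9333
```

Call:
play_rows(
  motion=[
    {"turn": [0,0,0],"translation": [0.004,-0.003,0.05],"gripper": 0.5},
    {"turn": [0,0,0],"translation": [0,0,0.08],"gripper": 0.5},
    {"turn": [0,0,0],"translation": [0,0,0.07],"gripper": 0.5},
    {"turn": [0,0,0],"translation": [0,0,0.014],"gripper": 0.5},
    {"turn": [0,0,0],"translation": [0,0,0],"gripper": 0.3},
    {"turn": [0,0,0],"translation": [0,0,0],"gripper": 0},
    {"turn": [0,0,0],"translation": [0,0,0],"gripper": 0},
    {"turn": [0,0,0],"translation": [0,0,0],"gripper": 0},
    {"turn": [0,0,0],"translation": [0,0,0],"gripper": 0},
    {"turn": [0,0,0],"translation": [0,0,0],"gripper": 0},
  ],
)

```text
clock: 40.77
eef_pos: [0.4475, -0.2701, 0.0046]
ee_rot: [-3.138, -0.001, -1.305]
force: [-0.4, 3.3, 7.5]
width: 0.165
grasp_force: 25.6
```

Call:
play_rows(
  motion=[
    {"turn": [0,0,0],"translation": [0,0,-0.06],"gripper": 0},
    {"turn": [0,0,0],"translation": [0,0,-0.08],"gripper": 0},
    {"turn": [0,0,0],"translation": [0,0,-0.08],"gripper": 0},
    {"turn": [0,0,0],"translation": [-0.0343,-0.0573,0],"gripper": 0},
    {"turn": [0,0,0],"translation": [-0.0343,-0.0573,0],"gripper": 0},
    {"turn": [0,0,0],"translation": [-0.0343,-0.0573,0],"gripper": 0},
    {"turn": [0,0,0],"translation": [-0.0343,-0.0573,0],"gripper": 0},
    {"turn": [0,0,0],"translation": [-0.0343,-0.0573,0],"gripper": 0},
    {"turn": [0,0,0],"translation": [0,0,0],"gripper": 0},
  ],
)

```text
clock: 41.52
eef_pos: [0.5649, -0.1461, 0.1132]
ee_rot: [-3.139, 0.001, -1.302]
force: [-0.6, 0.4, 0.0]
width: 0.161
grasp_force: 25.1
```

Call:
play_rows(
  motion=[
    {"turn": [0,0,0],"translation": [0,0,0.055],"gripper": 0},
    {"turn": [0,0,0],"translation": [0,0,0],"gripper": 0.4},
    {"turn": [0,0,0],"translation": [0,0,0],"gripper": 0.5},
    {"turn": [0,0,0],"translation": [0,0,0],"gripper": 0.5},
    {"turn": [0,0,0],"translation": [0,0,-0.05],"gripper": 0.5},
  ],
)

```text
clock: 41.93
eef_pos: [0.5586, -0.1494, 0.1072]
ee_rot: [3.135, 0.005, -1.307]
force: [-0.9, 0.7, -1.6]
width: 0.499
grasp_force: 0.0
```

Call:
play_rows(
  motion=[
    {"turn": [0,0,0],"translation": [0.0451,0.0526,0],"gripper": 0.5},
    {"turn": [0,0,0],"translation": [0.0451,0.0526,0],"gripper": 0.5},
    {"turn": [0,0,0],"translation": [0.0451,0.0526,0],"gripper": 0.5},
    {"turn": [0,0,0],"translation": [0.0451,0.0526,0],"gripper": 0.5},
    {"turn": [0,0,0],"translation": [0.0451,0.0526,0],"gripper": 0.5},
    {"turn": [0,0,0],"translation": [0.0451,0.0526,0],"gripper": 0.5},
    {"turn": [0,0,0],"translation": [0.0451,0.0526,0],"gripper": 0.5},
    {"turn": [0,0,0],"translation": [0,0,0],"gripper": 0.5},
  ],
)

```text
clock: 42.6
eef_pos: [0.4221, -0.3546, 0.1117]
ee_rot: [-3.141, -0.001, -1.31]
force: [0.2, 0.1, 0.2]
width: 0.503
grasp_force: 0.0
```

```bash
python3 - <<'E'
from h import *
beads();plan([.4299,-.3474,.004],-1.3)
E
```

```text
331 [304. 240.] [ 0.4301 -0.3488] [19.1, 18.6] 68.2
273 [271. 397.] [ 0.4224 -0.1947] [33.6, 11.5] 4.1
turn [-0.0005 -0.0002 -0.0032] rows 0.08255155901657489 | trans [-0.0074 -0.0153  0.2151] rows 2.6 at [ 0.4235 -0.353   0.1116] clk 42.65
```

Call:
play_rows(
  motion=[
    {"turn": [0,0,0],"translation": [-0.006,-0.0145,0.05],"gripper": 0.5},
    {"turn": [0,0,0],"translation": [0,0,0.08],"gripper": 0.5},
    {"turn": [0,0,0],"translation": [0,0,0.07],"gripper": 0.5},
    {"turn": [0,0,0],"translation": [0,0,0.014],"gripper": 0.5},
    {"turn": [0,0,0],"translation": [0,0,0],"gripper": 0.3},
    {"turn": [0,0,0],"translation": [0,0,0],"gripper": 0},
    {"turn": [0,0,0],"translation": [0,0,0],"gripper": 0},
    {"turn": [0,0,0],"translation": [0,0,0],"gripper": 0},
    {"turn": [0,0,0],"translation": [0,0,0],"gripper": 0},
    {"turn": [0,0,0],"translation": [0,0,0],"gripper": 0},
  ],
)

```text
clock: 43.48
eef_pos: [0.4328, -0.3459, 0.005]
ee_rot: [-3.138, -0.001, -1.305]
force: [0.4, 1.0, 7.0]
width: 0.179
grasp_force: 24.9
```

Call:
play_rows(
  motion=[
    {"turn": [0,0,0],"translation": [0,0,-0.06],"gripper": 0},
    {"turn": [0,0,0],"translation": [0,0,-0.08],"gripper": 0},
    {"turn": [0,0,0],"translation": [0,0,-0.08],"gripper": 0},
    {"turn": [0,0,0],"translation": [-0.0446,-0.0509,0],"gripper": 0},
    {"turn": [0,0,0],"translation": [-0.0446,-0.0509,0],"gripper": 0},
    {"turn": [0,0,0],"translation": [-0.0446,-0.0509,0],"gripper": 0},
    {"turn": [0,0,0],"translation": [-0.0446,-0.0509,0],"gripper": 0},
    {"turn": [0,0,0],"translation": [-0.0446,-0.0509,0],"gripper": 0},
    {"turn": [0,0,0],"translation": [-0.0446,-0.0509,0],"gripper": 0},
    {"turn": [0,0,0],"translation": [-0.0446,-0.0509,0],"gripper": 0},
  ],
)

```text
clock: 44.32
eef_pos: [0.5631, -0.1465, 0.1139]
ee_rot: [-3.14, 0.001, -1.305]
force: [-0.7, -0.8, -0.2]
width: 0.18
grasp_force: 24.5
```

Call:
play_rows(
  motion=[
    {"turn": [0,0,0],"translation": [0,0,0.055],"gripper": 0},
    {"turn": [0,0,0],"translation": [0,0,0],"gripper": 0.4},
    {"turn": [0,0,0],"translation": [0,0,0],"gripper": 0.5},
    {"turn": [0,0,0],"translation": [0,0,0],"gripper": 0.5},
    {"turn": [0,0,0],"translation": [0,0,-0.08],"gripper": 0.5},
    {"turn": [0,0,0],"translation": [0,0,-0.08],"gripper": 0},
    {"turn": [0,0,0],"translation": [0,0,-0.08],"gripper": 0},
    {"turn": [0,0,0],"translation": [0,0,-0.06],"gripper": 0},
    {"turn": [0,0,0],"translation": [-0.06,0.03,0],"gripper": 0},
    {"turn": [0,0,0],"translation": [-0.06,0.03,0],"gripper": 0},
  ],
)

```text
clock: 45.15
eef_pos: [0.5188, -0.0993, 0.2394]
ee_rot: [-3.134, -0.0, -1.309]
force: [0.9, 1.5, -0.9]
width: -0.0
grasp_force: 0.0
```

```bash
python3 - <<'E'
from h import *
w=grab('wrist');t=grab('top');f=grab('scene')
a=cv2.resize(w['frame'][:,:,::-1],(400,300));
b=cv2.resize(t['frame'][150:300,230:430,::-1],(400,300),interpolation=cv2.INTER_CUBIC)
c=cv2.resize(t['frame'][180:330,90:290,::-1],(400,300),interpolation=cv2.INTER_CUBIC)
d=cv2.resize(f['frame'][170:320,160:420,::-1],(400,300),interpolation=cv2.INTER_CUBIC)
cv2.imwrite('pics/fin.png',np.vstack([np.hstack([a,b]),np.hstack([c,d])]))
print(bot.observe()['eef_pos'],proj(w,[.584,-.141,.01]))
E
```

```text
[ 0.5166366  -0.09807797  0.23834134] [270.10894187 150.34441261]
```

View pics/fin.png

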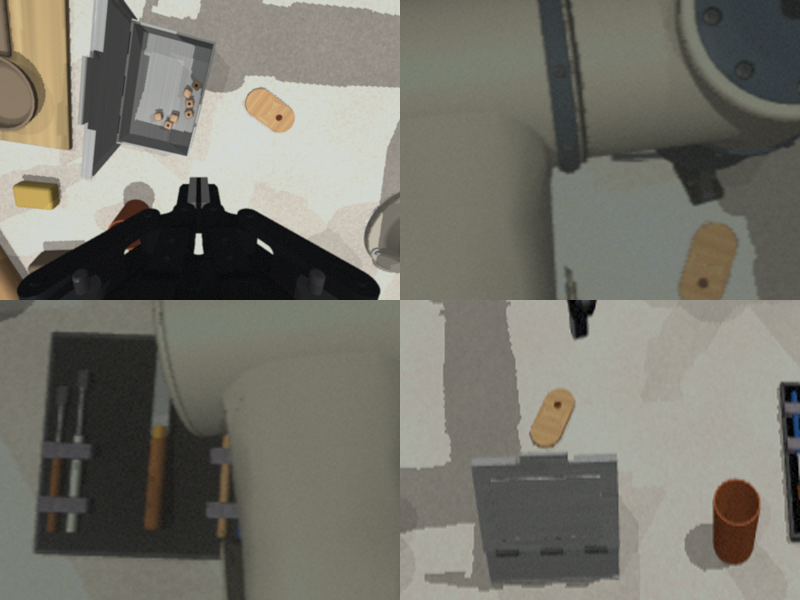

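The wrist view shows the beads clustered inside the tin at about (160–197, 85–125), with no strays on the table. The cup is upright and the knife is in the case. Now I close the lid from behind with shut fingers.

```bash
python3 - <<'E'
from h import *
s=bot.observe();Rc=rot(s['ee_rot']);p=s['eef_pos'];print(p)
pts=[[.60,-.11,.265],[.70,-.145,.265],[.70,-.145,.16]]
for th in(1.4,1.2,1.0,.8,.6,.4,.25,.12,.04):
    r=.105;d=.012 if th>.5 else .006
    pts.append([.644-r*np.cos(th)+d*np.sin(th),-.143,.0585+r*np.sin(th)+d*np.cos(th)+ .0])
for P in pts:
    P=np.array(P);print(P.round(3),(Rc.T@(P-p)/.5).round(4),np.linalg.norm(P-p).round(3));p=P
E
```

```text
[ 0.5166366  -0.09807797  0.23834134]
[ 0.6   -0.11   0.265] [ 0.0668 -0.1548 -0.0527] 0.088
[ 0.7   -0.145  0.265] [ 0.1201 -0.1746  0.0006] 0.106
[ 0.7   -0.145  0.16 ] [1.0e-04 9.0e-04 2.1e-01] 0.105
[ 0.638 -0.143  0.164] [-0.0365  0.1186 -0.0085] 0.062
[ 0.617 -0.143  0.161] [-0.0109  0.0402  0.0064] 0.021
[ 0.597 -0.143  0.153] [-0.0104  0.0382  0.0146] 0.021
[ 0.579 -0.143  0.142] [-0.0094  0.0347  0.0222] 0.021
[ 0.564 -0.143  0.128] [-0.008   0.0297  0.0289] 0.021
[ 0.55  -0.143  0.105] [-0.0076  0.0282  0.0454] 0.027
[ 0.544 -0.143  0.09 ] [-0.0031  0.0115  0.0292] 0.016
[ 0.54  -0.143  0.077] [-0.0017  0.0064  0.0265] 0.014
[ 0.539 -0.143  0.069] [-0.0006  0.0023  0.0167] 0.008
```

Call:
play_rows(
  motion=[
    {"turn": [0,0,0],"translation": [0.02,-0.04,-0.053],"gripper": 0},
    {"turn": [0,0,0],"translation": [0.0234,-0.057,0],"gripper": 0},
    {"turn": [0,0,0],"translation": [0.0234,-0.057,0],"gripper": 0},
    {"turn": [0,0,0],"translation": [0.038,-0.055,0],"gripper": 0},
    {"turn": [0,0,0],"translation": [0.038,-0.055,0],"gripper": 0},
    {"turn": [0,0,0],"translation": [0.038,-0.045,0],"gripper": 0},
    {"turn": [0,0,0],"translation": [0,0,0],"gripper": 0},
  ],
)

```text
clock: 45.88
eef_pos: [0.6934, -0.1482, 0.2571]
ee_rot: [3.137, 0.003, -1.309]
force: [-0.5, 0.6, -3.3]
width: -0.003
grasp_force: 0.0
```

```bash
python3 - <<'E'
from h import *
s=bot.observe();print(s['qpos'].round(2),s['force'].round(1));plan([.69,-.145,.165])
E
```

```text
[ 0.01  0.6   0.71 -0.   -1.68  0.25] [-0.5  0.6 -3.3]
turn [0. 0. 0.] rows 0.0 | trans [-0.0076  0.004   0.1843] rows 2.2 at [ 0.6934 -0.1482  0.2571] clk 45.8833
```

Call:
play_rows(
  motion=[
    {"turn": [0,0,0],"translation": [-0.004,0.002,0.06],"gripper": 0},
    {"turn": [0,0,0],"translation": [-0.004,0.002,0.064],"gripper": 0},
    {"turn": [0,0,0],"translation": [0,0,0.06],"gripper": 0},
    {"turn": [0,0,0],"translation": [0,0,0],"gripper": 0},
    {"turn": [0,0,0],"translation": [-0.01,0.034,0],"gripper": 0},
    {"turn": [0,0,0],"translation": [-0.01,0.034,0],"gripper": 0},
    {"turn": [0,0,0],"translation": [-0.01,0.034,0],"gripper": 0},
    {"turn": [0,0,0],"translation": [-0.0055,0.02,0.003],"gripper": 0},
    {"turn": [0,0,0],"translation": [-0.0055,0.02,0.0034],"gripper": 0},
  ],
)

```text
clock: 46.63
eef_pos: [0.6144, -0.1415, 0.1704]
ee_rot: [-3.136, -0.001, -1.306]
force: [1.9, -0.1, -0.2]
width: -0.002
grasp_force: 0.6
```

Call:
play_rows(
  motion=[
    {"turn": [0,0,0],"translation": [-0.0104,0.0382,0.0146],"gripper": 0},
    {"turn": [0,0,0],"translation": [-0.0094,0.0347,0.0222],"gripper": 0},
    {"turn": [0,0,0],"translation": [-0.008,0.0297,0.0289],"gripper": 0},
    {"turn": [0,0,0],"translation": [-0.0038,0.0141,0.0227],"gripper": 0},
    {"turn": [0,0,0],"translation": [-0.0038,0.0141,0.0227],"gripper": 0},
    {"turn": [0,0,0],"translation": [-0.0031,0.0115,0.0292],"gripper": 0},
    {"turn": [0,0,0],"translation": [-0.0017,0.0064,0.0265],"gripper": 0},
    {"turn": [0,0,0],"translation": [0,0,0],"gripper": 0},
  ],
)

```text
clock: 47.3
eef_pos: [0.5359, -0.141, 0.0837]
ee_rot: [3.141, 0.002, -1.307]
force: [-0.5, -0.0, -0.6]
width: -0.0
grasp_force: 0.0
```

```bash
python3 - <<'E'
from h import *
s=bot.observe();print(s['eef_pos'].round(4),s['force'].round(1))
E
```

```text
[ 0.5359 -0.141   0.0837] [-0.5 -0.  -0.6]
```

Call:
play_rows(
  motion=[
    {"turn": [0,0,0],"translation": [0,0,0.012],"gripper": 0},
    {"turn": [0,0,0],"translation": [0,0,0.012],"gripper": 0},
    {"turn": [0,0,0],"translation": [0,0,0.012],"gripper": 0},
    {"turn": [0,0,0],"translation": [0,0,0.004],"gripper": 0},
    {"turn": [0,0,0],"translation": [0,0,0],"gripper": 0},
  ],
)

```text
clock: 47.72
eef_pos: [0.5366, -0.1402, 0.0631]
ee_rot: [3.141, 0.002, -1.306]
force: [0.8, -0.2, -0.5]
width: 0.001
grasp_force: 0.0
```

Call:
play_rows(
  motion=[
    {"turn": [0,0,0],"translation": [0,0,0.003],"gripper": 0},
    {"turn": [0,0,0],"translation": [0,0,0],"gripper": 0},
  ],
)

```text
clock: 47.88
eef_pos: [0.5367, -0.1401, 0.062]
ee_rot: [-3.141, 0.002, -1.305]
force: [0.3, 0.1, 0.3]
width: -0.004
grasp_force: 0.0
```

Call:
play_rows(
  motion=[
    {"turn": [0,0,0],"translation": [0,0,0.002],"gripper": 0},
    {"turn": [0,0,0],"translation": [0,0,0],"gripper": 0},
    {"turn": [0,0,0],"translation": [0,0,0],"gripper": 0},
  ],
)

```text
clock: 48.13
eef_pos: [0.5368, -0.1402, 0.0615]
ee_rot: [-3.141, 0.001, -1.305]
force: [-2.2, 1.5, 4.0]
width: -0.002
grasp_force: 2.1
```

Call:
play_rows(
  motion=[
    {"turn": [0,0,0],"translation": [0,0,0.002],"gripper": 0},
    {"turn": [0,0,0],"translation": [0,0,0],"gripper": 0},
    {"turn": [0,0,0],"translation": [0,0,0],"gripper": 0},
  ],
)

```text
clock: 48.38
eef_pos: [0.5368, -0.1402, 0.0614]
ee_rot: [-3.14, 0.001, -1.305]
force: [-3.5, 2.4, 10.4]
width: 0.003
grasp_force: 5.2
```

The lid stops firm at z=.0614, its shut height. I retreat and check.

Call:
play_rows(
  motion=[
    {"turn": [0,0,0],"translation": [0,0,-0.04],"gripper": 0},
    {"turn": [0,0,0],"translation": [0,0,-0.08],"gripper": 0},
    {"turn": [0,0,0],"translation": [0,0,-0.08],"gripper": 0},
    {"turn": [0,0,0],"translation": [0,0,-0.08],"gripper": 0},
    {"turn": [0,0,0],"translation": [0.07,0.03,0],"gripper": 0},
    {"turn": [0,0,0],"translation": [0.07,0.03,0],"gripper": 0},
    {"turn": [0,0,0],"translation": [0.07,0.03,0],"gripper": 0},
    {"turn": [0,0,0],"translation": [0.07,0.03,0],"gripper": 0},
    {"turn": [0,0,0],"translation": [0.07,0.03,0],"gripper": 0},
    {"turn": [0,0,0],"translation": [0.07,0.03,0],"gripper": 0},
  ],
)

```text
clock: 49.22
eef_pos: [0.5043, -0.3683, 0.1994]
ee_rot: [-3.141, 0.002, -1.305]
force: [1.7, -1.3, 1.0]
width: -0.003
grasp_force: 0.0
```

```bash
python3 - <<'E'
from h import *
t=grab('top');f=grab('scene');H,S,V=hsv(t)
blobs(t,(S>45)&(H<25),.013,[100,500,150,320],8)
H,S,V=hsv(f);print('scene');blobs(f,(S>60)&(H<25)&(V>50),.013,[120,440,180,340],12)
# lid: compare with the first scene picture in the lid region
a=cv2.imread('pics/scene0.png')[240:310,205:312].astype(int);b=f['frame'][240:310,205:312,::-1].astype(int);print('lid diff',np.abs(a-b).mean(),np.median(np.abs(a-b)))
g=cv2.imread('pics/top0.png')[165:235,328:425].astype(int);h=t['frame'][165:235,328:425,::-1].astype(int);print(np.abs(g-h).mean(),np.median(np.abs(g-h)))
print(bot.observe()['eef_pos'])
E
```

```text
[243, 177, 32, 34, 836] [258.8 193.6] [0.6083 0.1202] ends [0.6406, 0.142] [0.5735, 0.0968]
[202, 213, 7, 10, 62] [205.  217.7] [0.5549 0.2419] ends [0.5664, 0.24] [0.5442, 0.2437]
[211, 221, 7, 11, 60] [214.3 226.2] [0.5353 0.2209] ends [0.5471, 0.2207] [0.5241, 0.2211]
[161, 242, 15, 54, 479] [167.4 268.8] [0.441  0.3249] ends [0.501, 0.3211] [0.383, 0.3286]
[200, 246, 7, 9, 42] [203.1 250.1] [0.4815 0.2457] ends [0.491, 0.2462] [0.4726, 0.2453]
[114, 259, 8, 20, 116] [117.2 268.2] [0.4444 0.4361] ends [0.4653, 0.4345] [0.4226, 0.4378]
[369, 261, 30, 44, 910] [383.6 282.7] [ 0.4009 -0.1582] ends [0.4484, -0.1751] [0.354, -0.1416]
[199, 262, 7, 19, 110] [201.8 271. ] [0.4348 0.2482] ends [0.455, 0.2471] [0.4144, 0.2494]
[113, 286, 7, 10, 57] [115.5 290.6] [0.3949 0.4386] ends [0.4051, 0.4384] [0.3849, 0.4389]
[198, 289, 6, 10, 55] [200.4 293.5] [0.3849 0.2511] ends [0.395, 0.2502] [0.3745, 0.252]
scene
[245, 214, 28, 30, 558] [258.7 228.6] [ 0.4111 -0.1599] ends [0.3645, -0.1375] [0.4557, -0.1814]
[423, 215, 4, 7, 25] [424.6 218.1] [0.3791 0.2502] ends [0.3679, 0.2511] [0.3896, 0.2493]
[424, 227, 6, 12, 51] [426.3 232.5] [0.4287 0.2476] ends [0.4094, 0.2485] [0.4479, 0.2467]
[426, 245, 5, 7, 27] [428.  247.5] [0.4779 0.2449] ends [0.4688, 0.2442] [0.4873, 0.2456]
[363, 259, 31, 44, 1096] [377.5 280. ] [0.5751 0.1176] ends [0.5135, 0.1283] [0.6353, 0.1071]
[418, 262, 6, 8, 36] [420.6 265.6] [0.5339 0.2199] ends [0.5225, 0.2198] [0.5445, 0.22]
[116, 265, 42, 38, 1232] [137.2 283. ] [ 0.5777 -0.4192] ends [0.5945, -0.461] [0.5609, -0.3774]
[429, 268, 5, 9, 38] [431.1 272.3] [0.5541 0.2411] ends [0.5418, 0.2418] [0.5655, 0.2404]
lid diff 8.670404984423676 9.0
5.837358861070201 6.0
[ 0.50299504 -0.37124142  0.19821316]
```

```bash
python3 - <<'E'
from h import *
t=grab('top')
for im,(u,v) in((cv2.imread('pics/top0.png')[:,:,::-1].copy(),(253,178)),(t['frame'],(258,193))):
    p=cv2.cvtColor(im[v-10:v+11,u-10:u+11],cv2.COLOR_RGB2HSV);print((p[:,:,1]<110).sum(),p[:,:,1].mean(),p[:,:,1].min(),p[:,:,2].mean(),p[:,:,2].max())
E
```

```text
397 82.00680272108843 34 58.197278911564624 94
378 89.1655328798186 44 62.09297052154195 99
```

```bash
python3 - <<'E'
from h import *
t=grab('top')
for im,(u,v) in((cv2.imread('pics/top0.png')[:,:,::-1].copy(),(254,179)),(t['frame'],(258,194))):
    p=im[v-9:v+10,u-9:u+10].astype(int);d=(p[:,:,0]-p[:,:,2]);print('R-B\n'+'\n'.join(' '.join('%3d'%x for x in r) for r in d))
E
```

```text
R-B
 19  17  16  15  18  17  15  15  16  15  18  14  16  18  14  17  19  23  18
 14  16  16  18  12  18  14  16  17  19  15   9  15  13  13  15  15  18  19
 15  19  16  18  16  16  18  13  15  12  13  11  12  14  14  14  16  14  15
 16  18  17  16  15  14  17  13  14  18  19  22  19  19  21  19  15  16  16
 17  19  18  18  15  16  15  21  19  19  24  21  22  20  18  18  21  24  25
 14  17  12  17  15  21  19  20  20  23  23  21  19  20  16  20  22  34  40
 13  14  11  13  16  16  17  20  20  20  24  20  22  21  20  23  35  39  42
 17  13  13  15  17  14  18  16  17  17  18  21  22  25  20  34  39  41  41
 13  10  12  14  15  10  12  15  15  14  16  20  22  21  19  35  41  40  41
 13  12  16  18  15   6   6  12  16  12  12  17  17  19  23  34  38  44  41
 13  12  21  18  14  12   9  14  15  16  24  26  28  26  19  30  37  40  42
 16  16  18  15  13  17  18  16  13  17  19  18  25  28  26  23  25  32  41
 13  17  21  18  14  14  16  14  15  14  12  11  15  23  25  21  15  26  35
 10  20  20  21  18  18  12  10  14  15  17  18  21  25  19  14  17  21  36
 12  15  21  17  22  21  16  18 
[... 1095 characters left out ...]
  25  39  42  43
 16  15  14  21  24  21  23  25  21  21  23  21  22  20  22  36  42  44  43
 14  15  18  20  26  22  24  22  22  21  20  22  23  20  27  36  41  41  42
 13  18  22  21  21  23  22  21  22  22  23  20  22  21  21  36  46  43  44
 15  16  19  19  22  22  22  24  22  23  20  26  22  24  25  35  43  45  44
 14  21  22  21  21  20  20  22  23  23  22  22  21  22  23  37  43  42  42
 13  17  21  26  24  22  25  22  21  22  24  19  20  22  22  35  44  44  44
 15  12  19  22  23  22  22  26  21  25  24  20  22  20  21  25  33  42  44
 17  13  18  21  22  22  23  23  22  22  21  23  22  22  23  20  34  42  47
 31  22  21  22  22  22  22  23  22  26  20  21  20  20  20  22  28  39  46
```

The cup floor is now uniform where beads showed before, so the cup is empty. I hand in.

```bash
python3 -c "
from station import bot
print(bot.hand_in())"
```

```text
the job is handed in; nothing more can be done
None
```

I handed the job in and no verdict came back; by my last checks the cup's beads and all four stray ones are in the tin, the lid is shut, the emptied cup stands upright and the knife lies in the middle of the case.

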